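# Walk the sinker keg into its deck chock and latch the hold-down

### The job

Stow the heavy steel sinker keg for sea: it is too heavy to lift and its rubber foot must not be dragged, so tip it onto its bottom rim and walk it, swing by swing and without shoving it hard, into the wooden chock until it stands upright in the middle of the bay. Then press the sprung hold-down arm down over its lid until the catch snaps and keeps it shut. Leave the lantern, the bead jar and the two spools alone.

Things in the scene. Friction and masses are not known exactly. Their poses are not given: they have to be found in the camera images.
- keg: closed steel canister of lead sinkers: plain upright cylinder 96 mm across, 190 mm tall, 3.3 to 4 kg, centre of mass about 62 mm up; origin at the centre of its underside, z along its axis. The lowest 14 mm is a rubber foot ring that grips the deck: sliding it takes over 35 N
- keg_top (a point): centre of the keg's flat lid. About 11 N on the wall 150 mm up, pushed in and up along the arc the wall follows, tips the keg onto its far bottom rim; straight sideways takes more, as the rising wall rubs. Tipped 0.1 to 0.2 rad it pivots and rolls on the rim it stands on as the pushed side is carried forward in an arc (fingers may slip a little on the wall)
- chock: U of three dark wooden battens fixed to the deck, each 25 mm wide, 32 mm high; origin on the deck at the middle of the bay, y into the bay away from its open mouth, x across. Inner faces: side battens x = -70 and 70 mm (running y = -50 to 70), back batten y = 70. Behind it an aluminium post (44 mm wide, y = 132 to 156, 222 mm tall) carries the hold-down. The keg starts before the mouth
- holddown (a joint): hinge of the hold-down arm, rad: 0 = level, shut over the keg's lid, at its stop; about 1.3 to 1.45 = standing up open, as at the start. A light spring pushes it open. The catch begins to resist at about 0.35, takes about 6 N at the press point, snaps at about 0.2 and then holds the arm shut
- holddown_press (a point): press point on the arm's upper (back) face, 120 mm out from the hinge and 7 mm above its axis when shut, 22 mm short of the free end. The arm is a flat aluminium bar 30 mm wide, 6 mm thick, with a 38 mm rubber pad under its end that stops about 6 mm above the lid. Axes: z normal of the upper face, y along the arm towards the hinge
- holddown_hinge (a point): middle of the hinge axis, 207 mm above the deck at chock y = 136 mm; the axis runs along the chock's x, so the arm swings in the chock's y-z plane, down and towards the mouth. A steel spring catch stands in front of the post (y = 105 to 132, 150 to 212 mm up); keep clear of it with the keg
- lantern: bystander on the upturned stool to the robot's left (seat 300 x 360 mm, legs up to 205 mm tall): aluminium lantern, 80 mm across, 172 mm tall with its bail; origin at the centre of its underside
- bead_jar: bystander on the deck: round glass jar, 72 mm across, 76 mm tall; origin at the centre of its underside
- spool_a: bystander on the stool: empty plastic spool, 70 mm across, 80 mm tall; origin at the centre of its underside
- spool_b: bystander on the deck: the same kind of spool; origin at the centre of its underside
Not all that is in view belongs to the job. What is shaped like the keg but green or pink is not meant.

How it is judged:
On the way, in this order (a step that is already met when the one before it is completed fails the run):
1. the keg has been tipped onto its bottom rim (angle between keg's own z axis and vertical above 0.07 rad), for 0.2 s.
2. the keg stands upright within the chock's bay, while the hold-down is still up (y of keg in the frame of chock between -0.022 and 0.025 m and x of keg in the frame of chock between -0.023 and 0.023 m and angle between keg's own z axis and vertical below 0.03 rad and value of joint holddown above 0.7 rad), for 0.2 s.
At the end, for the whole second after the job is handed in: keg upright (within 0.03 rad) and at rest in the bay, its axis within 23 mm across and from 22 mm before to 25 mm behind the bay's middle; hold-down latched shut (joint below 0.08 rad) (y of keg in the frame of chock between -0.022 and 0.025 m and x of keg in the frame of chock between -0.023 and 0.023 m and angle between keg's own z axis and vertical below 0.03 rad and linear speed of keg below 0.01 m/s and value of joint holddown below 0.08 rad); the robot touches nothing.
It fails at once if the keg is shoved or dragged hard: more than 30 N between the robot and the keg (contact force between any of the arm, the fingers and keg above 30 N).
It fails at once if the keg is lifted off the deck (its underside's centre rises more than 25 mm) (height (world z) of keg above 0.025 m).
It fails at once if the keg is toppled (leans more than 0.45 rad) (angle between keg's own z axis and vertical above 0.45 rad).
It fails at once if a bystander is disturbed (moved more than 10 mm) (distance of any of lantern, bead_jar, spool_a, spool_b from where it was at the start of the episode above 0.01 m).
It also fails if it takes over 72 s, if anything falls off the work surface, if the arm or the gripper's body presses on something with over 40 N, if the wrist force passes 120 N, or if a joint passes its speed limit or range.

### The arm

A 6-joint arm with a two-finger parallel gripper is mounted at the origin on the work surface. World frame = base frame: x ahead of the robot, y to its left, z up, the work surface at z = 0. Lengths are in m, angles in rad, forces in N, time in s.
With the tool pointing down it reaches from about 0.25 to 0.775 m from the base axis. Payload 4 kg.
Tool frame: the origin (TCP) lies at the very end of the fingers, on their centre line; the grasp point (between the pads) lies hold_point_z behind it (hold_point_z is the distance from the TCP to the grasp point, in m); z points along the fingers, y is the direction in which the jaws open and shut (so a half turn about z gives the same grasp; the last joint's range is limited). The gripper opens to 94 mm and grips with 3 to 60 N. Pads are 16 mm wide; open, the fingers measure 119 mm over their backs; the gripper's body (75 mm by 177 mm) begins 78 mm behind the grasp point.
Start: joints at [-1.317, 0.087, 1.371, -0, 1.684, -0.103], TCP at [0.192, -0.515, 0.206] pointing down, gripper open.
Joint ranges: [-3.1, 3.1], [-0.76, 2.03], [0.27, 2.55], [-1.08, 4.22], [0.17, 2.65], [-2.57, 2.57]. Speed limits (rad/s): [2.79, 2.79, 3.14, 3.14, 3.14, 3.14].

### API

Orientations are given as [roll, pitch, yaw] about the fixed x, y, z axes, in that order (R = Rz(yaw) Ry(pitch) Rx(roll)).
In Python, from bench import * gives the robot as it stands.
- The arm moves only by the tool step_arm, never from a script. Its argument "increments" is text: rows parted by semicolons, each of 6 numbers parted by spaces: the shift along the tool's x, y, z in cm, then the turn, a rotation vector about the tool's x, y, z in rad. A call has 1 to 5 rows; each row shifts and turns the commanded pose from where the row before left it, along the tool's axes as they then stand; what a row does not reach is not made up. A row lasts 1/10 s, in which the tool goes at most 50 mm and 8.59 degrees, less where a joint would pass 70% of its speed; a pose out of reach is approached as far as the arm can. A call is refused whole if a number of a shift passes 5 or a number of a turn 0.15, either way. A call with a gripper value outside its range is refused whole. "claw" is the gripper's target within -1 to 1 (shut at 1, half-way at 0, fully open at -1), set as the call begins (left out, the last holds). The fingers move at their own pace and stop on an object; the grip force is fixed at half the most. Time passes only in rows, so rows that do not move let the fingers close. It gives the time, the measured TCP pose, the force and the opening at its end, in the units of the state.
- get_obs(): the state, without advancing time (a new reading comes with each control period).
- snapshot(name): name is "scene" or "top" or "wrist"; returns the picture (420x560x3 uint8, red, green, blue); there is no depth.
- calibration(name): a dict with "camera_matrix" (3x3 intrinsics, pixels), "eye" and "orientation" of the camera in the world; the wrist camera has in their place "tool_from_camera" (4x4, takes a point from camera to tool coordinates, whose origin is the TCP and whose axes are the flange's). Camera axes: x right, y up, looking along -z (the intrinsics and any distortion apply to the point x, -y, -z); pixel columns grow to the right and rows downward; lengths in m; the calibration is good to about 2 mm. A picture is of the moment at which its call begins: read the wrist's pose just before it. calibration takes no time and is no camera call.
- close_job(): hands the job in, once; it reports no verdict.
The state is a dict: "time": time; "joint_positions": joint angles; "qvel": joint speeds; "joint_torque": joint torques, N m; "tool_pos": TCP position; "ee_rot": TCP orientation; "wrist_force": force on the tool from outside, world axes, zero at the start; "wrist_torque": the same for the moment, N m; "width": finger opening in m.
Only numpy, scipy, OpenCV 4.12 (cv2) and the standard library are available. Lean on these libraries where they do the work, as an engineer would, in place of code of your own. Each camera call takes 0.05 s, during which the arm holds its last target. There are 200 camera calls.

## Working session

There is one attempt and no reset: what is moved stays moved. The work goes in short steps, Python scripts to look and compute and a tool call to move; the robot and the scene stay as the last step left them, time stands still between calls to the robot, and variables do not carry over. Pictures are saved under pics/ and viewed, about 8 in all and at most 12, crops included, and the job is handed in when it is done.

Besides the shell and the picture viewer there is one more tool, called after "Call:" by a JSON object that holds its "fn" and its "kwargs", one argument or row to a line. step_arm: Moves the arm, as the interface text tells. Its arguments: {"type":"object","properties":{"increments":{"type":"string"},"claw":{"type":"number"}},"required":["increments"]}

```bash
mkdir -p pics; ls
cat > h.py <<'E'
from bench import *
import numpy as np, cv2
from scipy.spatial.transform import Rotation as R
def cam(n):
    c=calibration(n); K=np.array(c["camera_matrix"]);return c,K
E
python3 - <<'E'
from h import *
for n in("scene","top","wrist"):
    print(n,calibration(n))
a=snapshot("scene");b=snapshot("top")
cv2.imwrite("pics/scene0.png",a[:,:,::-1]);cv2.imwrite("pics/top0.png",b[:,:,::-1])
print(get_obs())
E
```

```text
pics
scene {'camera_matrix': array([[389.78449373,   0.        , 273.69130308],
       [  0.        , 389.78449373, 208.17546045],
       [  0.        ,   0.        ,   1.        ]]), 'eye': array([0.86519368, 0.18875359, 1.0011946 ]), 'orientation': array([ 3.14278443e-01, -1.25433940e-04,  1.91528764e+00])}
top {'camera_matrix': array([[439.16188813,   0.        , 280.54941772],
       [  0.        , 439.16188813, 213.77712099],
       [  0.        ,   0.        ,   1.        ]]), 'eye': array([0.44240499, 0.12737545, 1.14281114]), 'orientation': array([ 0.16193446, -0.03504511, -1.55555873])}
wrist {'camera_matrix': array([[373.26615745,   0.        , 280.90011245],
       [  0.        , 373.26615745, 214.71267696],
       [  0.        ,   0.        ,   1.        ]]), 'tool_from_camera': array([[ 5.23807143e-04,  9.72007310e-01,  2.34950026e-01,
         6.86917944e-02],
       [ 9.99999796e-01, -4.23492967e-04, -4.77415466e-04,
        -1.03414250e-03],
       [-3.64551639e-04,  2.34950228e-01, -9.72007334e-01,
        -1.79038479e-01],
       [ 0.00000000e+00,  0.00000000e+00,  0.00000000e+00,
         1.00000000e+00]])}
{'time': 0.1, 'joint_positions': array([-1.31710498e+00,  8.78582963e-02,  1.37207393e+00,  7.11050194e-08,
        1.68359544e+00, -1.03086591e-01]), 'qvel': array([-0.00014143, -0.00217655, -0.00354396, -0.00060074, -0.00010008,
        0.00052861]), 'joint_torque': array([ 2.50212797e-03, -3.41252267e+01, -3.03301477e+01,  7.19691650e-02,
        3.04224668e-02, -9.20855132e-05]), 'tool_pos': array([ 0.19197144, -0.51489157,  0.20444849]), 'ee_rot': array([-3.13966792e+00, -1.99191488e-04,  3.56777756e-01]), 'wrist_force': array([ 0.34502951, -0.00856791, -0.15988885]), 'wrist_torque': array([-0.01109944,  0.02789719,  0.02200064]), 'width': 0.09377272487603343}
```

View pics/scene0.png

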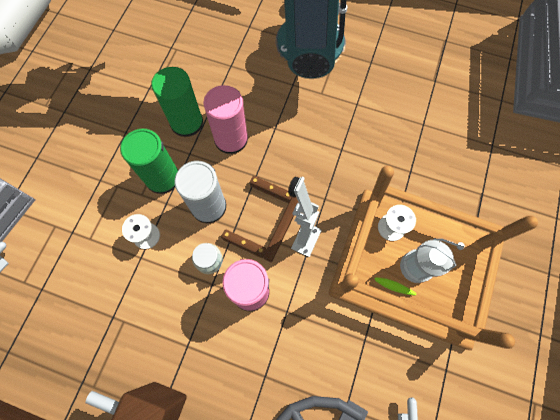

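View pics/top0.png

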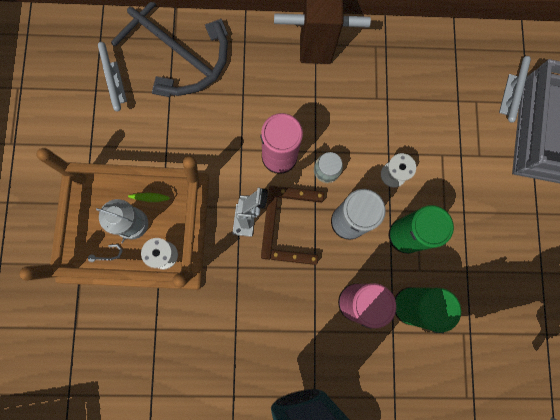

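The scene view shows the grey keg at about (201,190), with the chock to its right and its mouth facing the keg. In the top view the keg lid is near (363,210). The chock spans about (262–327, 187–265), with the jar at (329,166) and the deck spool at (401,168).

```bash
cat >> h.py <<'E'
def ray(n,uv):
    c,K=cam(n); d=np.linalg.inv(K)@np.array([uv[0],uv[1],1.]); d=np.array([d[0],-d[1],-d[2]])
    return np.array(c["eye"]),R.from_euler("xyz",c["orientation"]).as_matrix()@d
def onz(n,uv,z):
    e,d=ray(n,uv); return e+d*(z-e[2])/d[2]
def tri(p,q):
    e1,d1=ray("scene",p);e2,d2=ray("top",q)
    A=np.stack([d1,-d2],1);s=np.linalg.lstsq(A,e2-e1,rcond=None)[0]
    a=e1+s[0]*d1;b=e2+s[1]*d2;return (a+b)/2,np.linalg.norm(a-b)
def proj(n,p):
    c,K=cam(n);q=R.from_euler("xyz",c["orientation"]).as_matrix().T@(np.array(p)-c["eye"])
    q=K@np.array([q[0],-q[1],-q[2]]);return q[:2]/q[2]
E
python3 - <<'E'
from h import *
print("keg lid scene/top",onz("scene",(199,182),.19),onz("top",(363,208),.19),tri((199,182),(363,208)))
T=cv2.imread("pics/top0.png");S=cv2.imread("pics/scene0.png")
big=cv2.resize(T[150:290,220:430],None,fx=3.7,fy=3.7,interpolation=cv2.INTER_CUBIC)
b2=cv2.resize(S[120:280,110:340],None,fx=3.4,fy=3.4,interpolation=cv2.INTER_CUBIC)
cv2.imwrite("pics/top_c.png",big);cv2.imwrite("pics/scene_c.png",b2)
E
```

```text
keg lid scene/top [ 0.61545216 -0.07826664  0.19      ] [ 0.61547476 -0.08651194  0.19      ] (array([ 0.61503979, -0.08325279,  0.18706491]), np.float64(0.007812827884035908))
```

View pics/top_c.png

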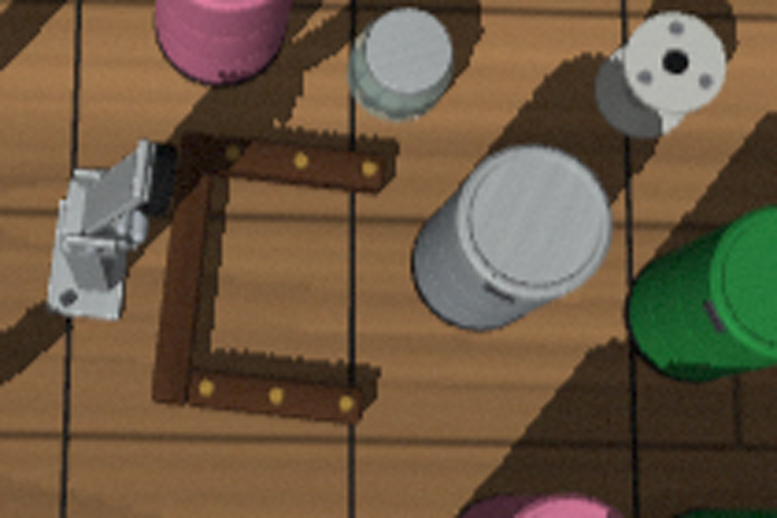

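View pics/scene_c.png

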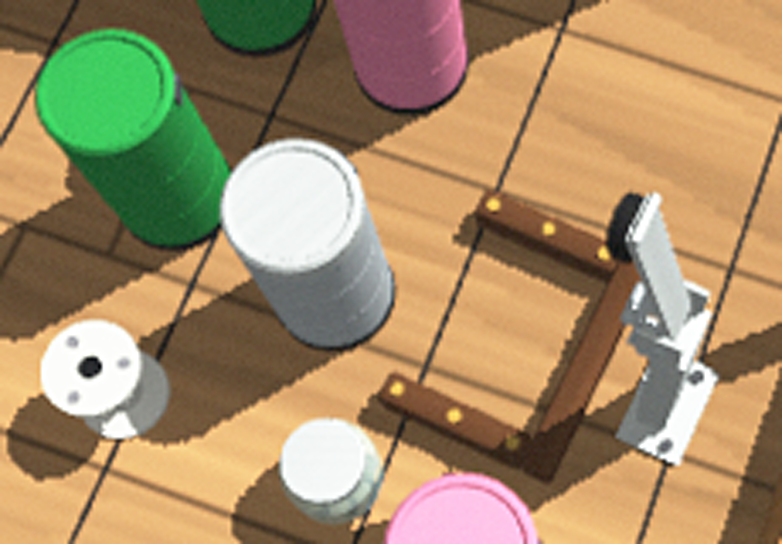

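The crops show the brass screws on both side battens, the lid circle and the back batten. I'll fit the chock frame from those.

Run:
```python
from h import *
t=lambda p:(p[0]/3.7+220-.36,p[1]/3.7+150-.36); s=lambda p:(p[0]/3.4+110-.35,p[1]/3.4+120-.35)
ft=[(370,168),(301,161),(232,153)];nt=[(346,404),(277,396),(206,387)]
fs=[(397,388),(454,414),(512,441)];ns=[(493,205),(548,229),(604,253)]
for nm,a,b in(("far",fs,ft),("near",ns,nt)):
    for p,q in zip(a,b): print(nm,onz("scene",s(p),.032).round(4),onz("top",t(q),.032).round(4),tri(s(p),t(q)))
print("lid",onz("scene",s((291,207)),.19),onz("top",t((534,222)),.19),tri(s((291,207)),t((534,222))))
for n,p in(("backouterNear",(155,400)),("backinnerN",(188,402)),("backoutF",(183,135)),("innercornerF",(213,178)),("endF",(378,192)),("endN",(358,420))): print(n,onz("top",t(p),.032))
for n,p in(("sc endN outer",(478,218)),("sc backF outer",(550,478)),("endF outer",(385,402))):print(n,onz("scene",s(p),.032))
print("jar",onz("top",t((408,50)),.076),onz("scene",s((328,460)),.076))
print("spool",onz("top",t((676,62)),.08),onz("scene",s((90,367)),.08))
print("green",onz("top",t((785,275)),.19),onz("scene",s((105,92)),.19))
print("pinknear",onz("top",(371,306),.19),onz("scene",(225,103),.19))
print("pinkfar",onz("top",(281,133),.19),onz("scene",(246,284),.19))
print("arm end top face", tri(s((650,200)),t((143,145))), tri(s((682,330)),t((80,235))))
```

```text
far [ 0.6743 -0.0082  0.032 ] [ 0.6758 -0.0094  0.032 ] (array([ 0.67504984, -0.00827888,  0.03502456]), np.float64(0.0014416829733157738))
far [0.6785 0.0394 0.032 ] [0.6798 0.0391 0.032 ] (array([0.67910822, 0.03958541, 0.03475548]), np.float64(0.0005644739779850373))
far [0.6831 0.0874 0.032 ] [0.6844 0.0875 0.032 ] (array([0.68370567, 0.08766056, 0.03498122]), np.float64(0.0001662700862403509))
near [0.511  0.0076 0.032 ] [0.5109 0.007  0.032 ] (array([0.51084154, 0.00720663, 0.03136676]), np.float64(0.0006356934718257217))
near [0.5154 0.0553 0.032 ] [0.5155 0.0542 0.032 ] (array([0.5154152 , 0.05474264, 0.03177062]), np.float64(0.0010303480560822165))
near [0.5195 0.1031 0.032 ] [0.5208 0.1028 0.032 ] (array([0.52053411, 0.1031252 , 0.03478796]), np.float64(0.0004371043686776006))
lid [ 0.61504258 -0.08758767  0.19      ] [ 0.61182511 -0.08860985  0.19      ] (array([ 0.61298715, -0.09000794,  0.18327613]), np.float64(0.0002523600145486401))
backouterNear [0.51131513 0.13742451 0.032     ]
backinnerN [0.51034828 0.11493598 0.032     ]
backoutF [0.696455   0.12196032 0.032     ]
[... 179 characters left out ...]
 3.20000000e-02]
sc backF outer [0.69966671 0.12343128 0.032     ]
endF outer [ 0.68742387 -0.01261284  0.032     ]
jar [ 0.74922068 -0.02985716  0.076     ] [ 0.74809885 -0.0255805   0.076     ]
spool [ 0.74424141 -0.21280006  0.08      ] [ 0.74392645 -0.21204206  0.08      ]
green [ 0.58278814 -0.23968748  0.19      ] [ 0.58039162 -0.23961882  0.19      ]
pinknear [ 0.40258191 -0.10051929  0.19      ] [ 0.40673084 -0.09971837  0.19      ]
pinkfar [0.78427475 0.09815356 0.19      ] [0.79067643 0.1015744  0.19      ]
arm end top face (array([0.61049107, 0.14464461, 0.38333497]), np.float64(0.003997196365241358)) (array([0.60177922, 0.18234856, 0.16943446]), np.float64(0.0028541785046361347))
```

```bash
cat >> h.py <<'E'
ORG=np.array([.5965,.0371,0]);YH=np.array([.0926,.9957,0]);XH=np.array([.9957,-.0926,0])
def tool(psi,tau):
    c,s=np.cos,np.sin
    z=np.array([c(psi)*s(tau),s(psi)*s(tau),-c(tau)]);x=np.array([c(psi)*c(tau),s(psi)*c(tau),s(tau)])
    return np.stack([x,np.cross(z,x),z],1)
def now():
    o=get_obs();return np.array(o["tool_pos"]),R.from_euler("xyz",o["ee_rot"]).as_matrix()
def rows(wps,start=None,dp=.1,dr=.01):
    p,r=start or now();out=[]
    for P,Q in wps:
        d=np.round(r.T@(P-p)*100/dp)*dp; w=np.round(R.from_matrix(r.T@Q).as_rotvec()/dr)*dr
        out.append(" ".join(f"{v:g}" for v in [*d.round(3),*w.round(3)])); p=p+r@d/100; r=r@R.from_rotvec(w).as_matrix()
        if abs(d).max()>5 or abs(w).max()>.15: print("BIG",out[-1])
    for i in range(0,len(out),5): print("; ".join(out[i:i+5]))
    return p,r
def line(P,Q,n,start=None):
    p,r=start or now();rv=R.from_matrix(r.T@Q).as_rotvec()
    return [(p+(P-p)*k/n,r@R.from_rotvec(rv*k/n).as_matrix()) for k in range(1,n+1)]
def U(a): return np.array([np.cos(a),np.sin(a),0])
E
python3 - <<'E'
from h import *
K0=np.array([.6135,-.088,0]);u=U(.588);Z=np.array([0,0,1])
A=line(np.array([.3,-.4,.34]),tool(.4,0.1),5)
s=A[-1]; B=line(K0-u*.105+Z*.34,tool(.588,.4),12,s); s=B[-1]
C=line(K0-u*.095+Z*.147,tool(.588,.4),6,s)
print(rows(A+B+C))
E
```

```text
2.8 -1.4 -2.7 0 0.02 -0.01; 2.9 -1.4 -2.7 0 0.02 -0.01; 3 -1.3 -2.5 0 0.02 -0.01; 3 -1.3 -2.6 0 0.02 -0; 3.1 -1.4 -2.5 0 0.02 -0.01
2.5 -1.2 0.3 0 0.02 -0.02; 2.6 -1.1 0.3 0.01 0.03 -0.01; 2.5 -1.2 0.4 0 0.02 -0.02; 2.6 -1.1 0.5 0.01 0.03 -0.01; 2.6 -1 0.5 -0 0.02 -0.02
2.6 -1.1 0.6 0 0.03 -0.01; 2.6 -0.9 0.6 0.01 0.02 -0.02; 2.5 -1 0.8 0 0.03 -0.02; 2.6 -0.8 0.8 0.01 0.02 -0.01; 2.6 -0.9 0.8 -0 0.03 -0.02
2.5 -0.8 1 0 0.02 -0.01; 2.6 -0.7 1 0.01 0.03 -0.02; -1.1 -0 3 -0 -0 0; -1.1 -0 3 -0 -0 0; -1.1 -0 3 -0 -0 0
-1.1 0 3.1 -0 -0 0; -1.2 0 3 -0 -0 0; -1.1 0 3 -0 -0 0
(array([ 0.53397402, -0.14082587,  0.146915  ]), array([[ 0.76390989,  0.55864333,  0.32304692],
       [ 0.5137373 , -0.8294063 ,  0.21945199],
       [ 0.39053254, -0.00168029, -0.92058759]]))
```

Call:
{"fn": "step_arm", "kwargs": {
  "increments": "2.8 -1.4 -2.7 0 0.02 -0.01; 2.9 -1.4 -2.7 0 0.02 -0.01; 3 -1.3 -2.5 0 0.02 -0.01; 3 -1.3 -2.6 0 0.02 0; 3.1 -1.4 -2.5 0 0.02 -0.01",
  "claw": 0
}}

```text
time: 0.6
tool_pos: [0.3006, -0.3986, 0.3419]
ee_rot: [3.141, -0.101, 0.397]
wrist_force: [-0.5, -0.0, 0.8]
width: 0.0572
```

Call:
{"fn": "step_arm", "kwargs": {
  "increments": "2.5 -1.2 0.3 0 0.02 -0.02; 2.6 -1.1 0.3 0.01 0.03 -0.01; 2.5 -1.2 0.4 0 0.02 -0.02; 2.6 -1.1 0.5 0.01 0.03 -0.01; 2.6 -1 0.5 0 0.02 -0.02"
}}

```text
time: 1.1
tool_pos: [0.395, -0.2939, 0.3398]
ee_rot: [-3.135, -0.221, 0.478]
wrist_force: [-0.5, -0.4, 0.2]
width: 0.0471
```

Call:
{"fn": "step_arm", "kwargs": {
  "increments": "2.6 -1.1 0.6 0 0.03 -0.01; 2.6 -0.9 0.6 0.01 0.02 -0.02; 2.5 -1 0.8 0 0.03 -0.02; 2.6 -0.8 0.8 0.01 0.02 -0.01; 2.6 -0.9 0.8 0 0.03 -0.02"
}}

```text
time: 1.6
tool_pos: [0.4892, -0.1875, 0.3401]
ee_rot: [-3.139, -0.351, 0.561]
wrist_force: [-0.5, -0.5, -0.6]
width: 0.0469
```

Call:
{"fn": "step_arm", "kwargs": {
  "increments": "2.5 -0.8 1 0 0.02 -0.01; 2.6 -0.7 1 0.01 0.03 -0.02; 0 0 0 0 0 0; 0 0 0 0 0 0"
}}

```text
time: 2.0
tool_pos: [0.5263, -0.1464, 0.3395]
ee_rot: [-3.141, -0.399, 0.593]
wrist_force: [1.1, -0.2, 0.0]
width: 0.0467
```

Run:
```python
from h import *
print(get_obs())
cv2.imwrite("pics/w1.png",snapshot("wrist")[:,:,::-1])
K0=np.array([.6135,-.088,0]);u=U(.588);Z=np.array([0,0,1])
rows(line(K0-u*.085+Z*.147,tool(.588,.4),6))
```

```text
{'time': 2.0, 'joint_positions': array([-0.61473371, -0.08856182,  1.33714129,  0.37704598,  1.73308651,
        0.45484949]), 'qvel': array([-0.02161828, -0.00615189, -0.00771922, -0.00298642,  0.00091386,
        0.00077586]), 'joint_torque': array([ 5.26189450e-01, -2.68186694e+01, -3.06411517e+01,  1.53405782e+00,
       -7.19568394e-01,  9.82622820e-03]), 'tool_pos': array([ 0.52634261, -0.1463588 ,  0.33948935]), 'ee_rot': array([-3.14083393, -0.39890702,  0.59282566]), 'wrist_force': array([ 1.09830226, -0.23216566,  0.01322414]), 'wrist_torque': array([-0.09834031,  0.07984857, -0.00509422]), 'width': 0.04669458330758388}
-0.9 -0 3.1 -0 0 0; -1 -0 3.1 -0 0 0; -0.9 -0 3.1 -0 0 0; -1 -0 3.1 -0 0 0; -0.9 -0 3.1 -0 0 0
-0.9 -0 3 -0 0 0
```

View pics/w1.png

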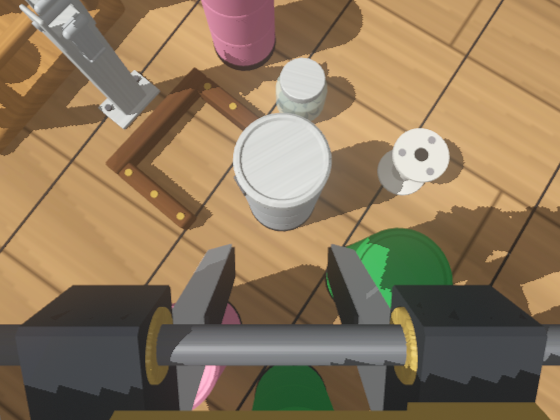

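The wrist view shows the keg lid centred at about (282,159), directly in line with the fork, whose fingers are at x≈233 and 332. I'll descend and approach.

Call:
{"fn": "step_arm", "kwargs": {
  "increments": "-0.9 0 3.1 0 0 0; -1 0 3.1 0 0 0; -0.9 0 3.1 0 0 0; -1 0 3.1 0 0 0; -0.9 0 3.1 0 0 0"
}}

```text
time: 2.55
tool_pos: [0.5404, -0.138, 0.178]
ee_rot: [3.141, -0.4, 0.591]
wrist_force: [-0.0, 0.3, -0.2]
width: 0.047
```

Call:
{"fn": "step_arm", "kwargs": {
  "increments": "-0.9 0 3 0 0 0; 0 0 0 0 0 0; 0 0 0 0 0 0"
}}

```text
time: 2.85
tool_pos: [0.5436, -0.1356, 0.1484]
ee_rot: [-3.141, -0.4, 0.591]
wrist_force: [0.9, -0.4, 0.3]
width: 0.0469
```

```bash
cat >> h.py <<'E'
def wonz(uv,z,pose=None):
    p,r=pose or now();c,K=cam("wrist");M=np.array(c["tool_from_camera"])
    d=np.linalg.inv(K)@np.array([uv[0],uv[1],1.]);d=r@M[:3,:3]@np.array([d[0],-d[1],-d[2]])
    e=p+r@M[:3,3];return e+d*(z-e[2])/d[2]
def lid(tag):
    """keg lid centre from top & scene: bright grey blob's lid ellipse"""
    pass
def st():
    o=get_obs();f=np.array(o["wrist_force"]);print("t",round(o["time"],2),"p",o["tool_pos"].round(4),"rpy",o["ee_rot"].round(3),"F",f.round(1),"j",o["joint_positions"].round(2))
E
python3 - <<'E'
from h import *
st()
print(wonz((282,159),.19,(np.array([.52634,-.14636,.33949]),R.from_euler("xyz",[-3.14083,-.39891,.59283]).as_matrix())))
p,r=now();K0=np.array([.6135,-.088,0]);d=(K0-p)[:2];print(np.hypot(*d),np.arctan2(d[1],d[0]))
E
```

```text
t 2.85 p [ 0.5436 -0.1356  0.1484] rpy [-3.141 -0.4    0.591] F [ 0.9 -0.4  0.3] j [-0.58 -0.04  1.67  0.38  1.36  0.35]
[ 0.61192599 -0.08892373  0.19      ]
0.08459331072854245 0.5977077604022369
```

Call:
{"fn": "step_arm", "kwargs": {
  "increments": "0.55 0 0.23 0 0 0; 0.55 0 0.23 0 0 0; 0.55 0 0.23 0 0 0; 0.55 0 0.23 0 0 0; 0.28 0 0.12 0 0 0"
}}

```text
time: 3.35
tool_pos: [0.5668, -0.1194, 0.1486]
ee_rot: [3.141, -0.401, 0.594]
wrist_force: [0.4, 0.2, -0.0]
width: 0.0468
```

Call:
{"fn": "step_arm", "kwargs": {
  "increments": "0.18 0 0.08 0 0 0; 0.18 0 0.08 0 0 0"
}}

```text
time: 3.55
tool_pos: [0.5695, -0.1174, 0.1479]
ee_rot: [3.142, -0.4, 0.593]
wrist_force: [0.5, 0.1, 0.3]
width: 0.047
```

Run:
```python
from h import *
st()
```

```text
t 3.55 p [ 0.5695 -0.1174  0.1479] rpy [ 3.142 -0.4    0.593] F [0.5 0.1 0.3] j [-0.52 -0.    1.63  0.37  1.34  0.41]
```

Call:
{"fn": "step_arm", "kwargs": {
  "increments": "0.18 0 0.08 0 0 0; 0.09 0 0.04 0 0 0"
}}

```text
time: 3.75
tool_pos: [0.5719, -0.116, 0.1479]
ee_rot: [3.141, -0.4, 0.593]
wrist_force: [0.6, -0.4, 0.6]
width: 0.0473
```

Call:
{"fn": "step_arm", "kwargs": {
  "increments": "0.09 0 0.04 0 0 0; 0 0 0 0 0 0"
}}

```text
time: 3.95
tool_pos: [0.5723, -0.1158, 0.1478]
ee_rot: [3.141, -0.4, 0.593]
wrist_force: [-1.7, -0.4, 0.3]
width: 0.0469
```

Run:
```python
from h import *
st()
```

```text
t 3.95 p [ 0.5723 -0.1158  0.1478] rpy [ 3.141 -0.4    0.593] F [-1.7 -0.4  0.3] j [-0.51  0.    1.63  0.36  1.34  0.41]
```

```bash
cat >> h.py <<'E'
def rot(pose,C,w):
    p,r=pose;Q=R.from_rotvec(w).as_matrix();return C+Q@(p-C),Q@r
Zh=np.array([0,0,1.])
def swing(K,psi,th,dpsi,n1,n2,n3,over=.012,start=None):
    """tip th about C, pivot dpsi about C, set down"""
    u=U(psi);C=K+.048*u;s=start or now()
    W=[rot(s,C,np.cross(Zh,u)*th*(.5-.5*np.cos(np.pi*k/n1))) for k in range(1,n1+1)]
    b=W[-1]
    W+=[rot(b,C,Zh*dpsi*(.5-.5*np.cos(np.pi*k/n2))) for k in range(1,n2+1)]
    b=W[-1];u2=U(psi+dpsi)
    W+=[rot(b,C,-np.cross(Zh,u2)*(th+over)*(.5-.5*np.cos(np.pi*k/n3))) for k in range(1,n3+1)]
    print("C",C,"Kend",C-.048*u2)
    rows(W,s,.05,.01)
E
python3 - <<'E'
from h import *
swing(np.array([.6129,-.0884,0]),.593,.16,-.91,15,30,15)
E
```

```text
C [ 0.65270486 -0.06157514  0.        ] Kend [ 0.60709646 -0.0466127   0.        ]
0.05 -0 -0 -0 -0 -0; 0.05 -0 -0 -0 -0.01 -0; 0.15 -0 -0.05 -0 -0.01 -0; 0.2 -0 -0.05 -0 -0.01 -0; 0.25 -0 -0.05 -0 -0.01 -0
0.25 -0 -0 -0 -0.02 -0; 0.3 -0 -0.05 -0 -0.01 -0; 0.3 -0 -0.05 -0 -0.02 -0; 0.25 -0 -0.05 -0 -0.01 -0; 0.3 -0 -0.05 -0 -0.02 -0
0.2 -0 -0.05 -0 -0.01 -0; 0.2 -0 -0.05 -0 -0.01 -0; 0.15 -0 -0 -0 -0.01 -0; 0.1 -0 -0.05 -0 -0.01 -0; 0.05 -0 0 -0 0 -0
-0 -0 0 -0 -0 0; -0 -0.05 0 -0 -0 0.01; -0 -0.1 0 -0.01 0 0.01; -0 -0.15 0 0 -0 0.02; -0 -0.15 0 -0 -0 0.02
-0 -0.2 0 -0.01 0 0.02; -0 -0.2 0 -0.01 0 0.03; -0 -0.25 0 -0.01 -0 0.04; 0 -0.25 0 -0 -0 0.03; 0 -0.3 0 -0.01 -0 0.04
0 -0.3 0 -0.01 0 0.04; 0 -0.3 0 -0.01 0 0.05; 0.05 -0.35 0 -0.02 0 0.04; -0 -0.35 0 -0.01 0 0.05; -0 -0.35 0 -0.01 0 0.04
-0 -0.35 0 -0.01 -0 0.05; 0 -0.3 0.05 -0.01 -0 0.04; 0 -0.35 -0 -0.01 -0 0.05; 0 -0.3 -0 -0.01 0 0.04; 0.05 -0.35 -0 -0.01 0 0.04
-0 -0.25 -0 -0.01 0 0.04; -0 -0.3 -0 -0.01 0 0.04; -0 -0.2 -0 -0.01 0 0.03; -0 -0.25 -0 -0.01 0 0.03; -0 -0.15 -0 -0 -0 0.02
0 -0.2 -0 -0.01 -0 0.03; 0 -0.1 -0 -0 -0 0.01; 0 -0.1 -0 -0 -0 0.01; 0 -0.05 -0 -0.01 -0 0.01; 0 -0 -0 0 -0 0
-0.05 -0 -0 0 0 0; -0.1 -0 0 0 0.01 0; -0.15 -0 0.05 0 0.01 0; -0.2 -0 0.05 0 0.01 0; -0.25 -0 0.05 0 0.01 0
-0.3 -0 0.05 0 0.02 0; -0.3 -0 0.05 0 0.02 0; -0.3 -0 0.05 0 0.01 0; -0.3 -0 0.05 0 0.02 0; -0.3 -0 0.05 0 0.02 0
-0.25 -0.05 0.05 0 0.01 0; -0.2 0 0.05 0 0.02 0; -0.15 0 0.05 0 0 0; -0.1 0 0 0 0.01 0; -0.05 0 0 0 0 0
```

Call:
{"fn": "step_arm", "kwargs": {
  "increments": "0.05 0 0 0 0 0; 0.05 0 0 0 -0.01 0; 0.15 0 -0.05 0 -0.01 0; 0.2 0 -0.05 0 -0.01 0; 0.25 0 -0.05 0 -0.01 0"
}}

```text
time: 4.45
tool_pos: [0.575, -0.1137, 0.1499]
ee_rot: [-3.14, -0.352, 0.591]
wrist_force: [-6.7, -6.0, -1.2]
width: 0.0471
```

Call:
{"fn": "step_arm", "kwargs": {
  "increments": "0.25 0 0 0 -0.02 0; 0.3 0 -0.05 0 -0.01 0; 0.3 0 -0.05 0 -0.02 0; 0.25 0 -0.05 0 -0.01 0; 0.3 0 -0.05 0 -0.02 0"
}}

```text
time: 4.95
tool_pos: [0.5856, -0.1067, 0.1567]
ee_rot: [-3.14, -0.273, 0.591]
wrist_force: [-6.8, -4.5, -1.2]
width: 0.0469
```

Call:
{"fn": "step_arm", "kwargs": {
  "increments": "0.2 0 -0.05 0 -0.01 0; 0.2 0 -0.05 0 -0.01 0; 0.15 0 0 0 -0.01 0; 0.1 0 -0.05 0 -0.01 0; 0.05 0 0 0 0 0"
}}

```text
time: 5.45
tool_pos: [0.5914, -0.1026, 0.1601]
ee_rot: [-3.14, -0.234, 0.592]
wrist_force: [-5.8, -4.7, -1.7]
width: 0.0472
```

Run:
```python
from h import *
st()
cv2.imwrite("pics/w2.png",np.hstack([snapshot("wrist")[:,:,::-1][60:300,120:520],snapshot("scene")[:,:,::-1][80:320,80:400]]))
```

```text
t 5.45 p [ 0.5914 -0.1026  0.1601] rpy [-3.14  -0.234  0.592] F [-5.8 -4.7 -1.7] j [-0.38  0.09  1.47  0.2   1.45  0.59]
```

View pics/w2.png

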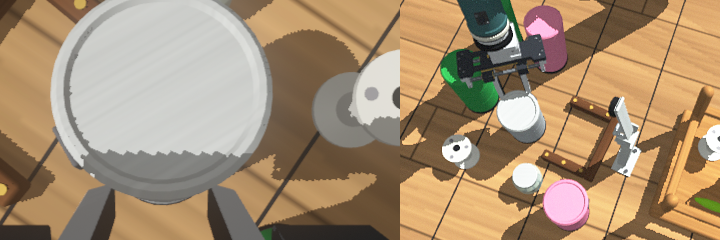

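The keg is tipped and cradled between the fingertips with a push of about 7.5 N. Next is the swing.

Call:
{"fn": "step_arm", "kwargs": {
  "increments": "0 0 0 0 0 0; 0 -0.05 0 0 0 0.01; 0 -0.1 0 -0.01 0 0.01; 0 -0.15 0 0 0 0.02; 0 -0.15 0 0 0 0.02"
}}

```text
time: 6.05
tool_pos: [0.5887, -0.0991, 0.1599]
ee_rot: [-3.136, -0.234, 0.53]
wrist_force: [-5.9, -4.4, -1.3]
width: 0.0469
```

Call:
{"fn": "step_arm", "kwargs": {
  "increments": "0 -0.2 0 -0.01 0 0.02; 0 -0.2 0 -0.01 0 0.03; 0 -0.25 0 -0.01 0 0.04; 0 -0.25 0 0 0 0.03; 0 -0.3 0 -0.01 0 0.04"
}}

```text
time: 6.55
tool_pos: [0.583, -0.0883, 0.1598]
ee_rot: [-3.137, -0.233, 0.364]
wrist_force: [-5.5, -2.8, -1.9]
width: 0.047
```

Run:
```python
from h import *
st()
```

```text
t 6.55 p [ 0.583  -0.0883  0.1598] rpy [-3.137 -0.233  0.364] F [-5.5 -2.8 -1.9] j [-0.34  0.04  1.53  0.16  1.4   0.85]
```

Forces are steady and still point along the lean, so I'll carry on.

Call:
{"fn": "step_arm", "kwargs": {
  "increments": "0 -0.3 0 -0.01 0 0.04; 0 -0.3 0 -0.01 0 0.05; 0.05 -0.35 0 -0.02 0 0.04; 0 -0.35 0 -0.01 0 0.05; 0 -0.35 0 -0.01 0 0.04"
}}

```text
time: 7.05
tool_pos: [0.5785, -0.0713, 0.1596]
ee_rot: [3.14, -0.232, 0.138]
wrist_force: [-7.0, -2.3, -1.9]
width: 0.0468
```

Call:
{"fn": "step_arm", "kwargs": {
  "increments": "0 -0.35 0 -0.01 0 0.05; 0 -0.3 0.05 -0.01 0 0.04; 0 -0.35 0 -0.01 0 0.05; 0 -0.3 0 -0.01 0 0.04; 0.05 -0.35 0 -0.01 0 0.04"
}}

```text
time: 7.55
tool_pos: [0.5781, -0.0545, 0.1595]
ee_rot: [-3.141, -0.232, -0.088]
wrist_force: [-7.8, -2.1, 0.8]
width: 0.0467
```

Call:
{"fn": "step_arm", "kwargs": {
  "increments": "0 -0.25 0 -0.01 0 0.04; 0 -0.3 0 -0.01 0 0.04; 0 -0.2 0 -0.01 0 0.03; 0 -0.25 0 -0.01 0 0.03; 0 -0.15 0 0 0 0.02"
}}

```text
time: 8.05
tool_pos: [0.5799, -0.0422, 0.1594]
ee_rot: [3.141, -0.231, -0.251]
wrist_force: [-8.1, -0.1, -0.1]
width: 0.047
```

Call:
{"fn": "step_arm", "kwargs": {
  "increments": "0 -0.2 0 -0.01 0 0.03; 0 -0.1 0 0 0 0.01; 0 -0.1 0 0 0 0.01; 0 -0.05 0 -0.01 0 0.01; 0 0 0 0 0 0"
}}

```text
time: 8.55
tool_pos: [0.5811, -0.0377, 0.1594]
ee_rot: [3.136, -0.231, -0.313]
wrist_force: [-8.7, 0.6, 0.8]
width: 0.0472
```

Run:
```python
from h import *
st()
cv2.imwrite("pics/w3.png",np.hstack([snapshot("wrist")[:,:,::-1][60:300,60:460],snapshot("scene")[:,:,::-1][80:320,80:400]]))
```

```text
t 8.55 p [ 0.5811 -0.0377  0.1594] rpy [ 3.136 -0.231 -0.313] F [-8.7  0.6  0.8] j [-0.13  0.01  1.57 -0.05  1.34  1.76]
```

View pics/w3.png

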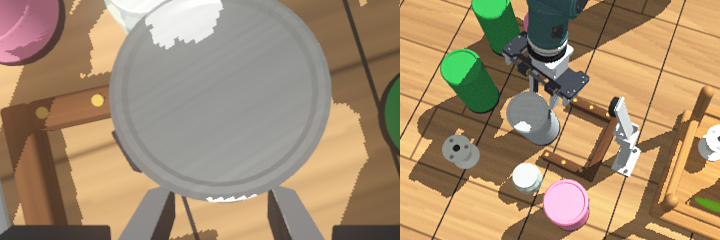

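The swing worked: the keg is still cradled, now beside the mouth. I'll set it down and back off.

Call:
{"fn": "step_arm", "kwargs": {
  "increments": "-0.05 0 0 0 0 0; -0.1 0 0 0 0.01 0; -0.15 0 0.05 0 0.01 0; -0.2 0 0.05 0 0.01 0; -0.25 0 0.05 0 0.01 0"
}}

```text
time: 9.15
tool_pos: [0.5744, -0.0361, 0.1561]
ee_rot: [3.135, -0.272, -0.313]
wrist_force: [-9.4, -0.0, 2.6]
width: 0.047
```

Call:
{"fn": "step_arm", "kwargs": {
  "increments": "-0.3 0 0.05 0 0.02 0; -0.3 0 0.05 0 0.02 0; -0.3 0 0.05 0 0.01 0; -0.3 0 0.05 0 0.02 0; -0.3 0 0.05 0 0.02 0"
}}

```text
time: 9.65
tool_pos: [0.5619, -0.0337, 0.1493]
ee_rot: [3.132, -0.364, -0.312]
wrist_force: [-6.8, -5.9, 1.0]
width: 0.0468
```

Call:
{"fn": "step_arm", "kwargs": {
  "increments": "-0.25 0 0.05 0 0.01 0; -0.2 0 0.05 0 0.02 0; -0.15 0 0.05 0 0 0; -0.1 0 0 0 0.01 0; -0.05 0 0 0 0 0"
}}

```text
time: 10.15
tool_pos: [0.5588, -0.0303, 0.1466]
ee_rot: [3.137, -0.41, -0.312]
wrist_force: [-2.2, -1.5, -0.4]
width: 0.047
```

Call:
{"fn": "step_arm", "kwargs": {
  "increments": "-0.4 0 -0.2 0 0 0; -0.9 0 -0.4 0 0 0; -0.9 0 -0.4 0 0 0; -0.9 0 -0.4 0 0 0; 0 0 0 0 0 0"
}}

```text
time: 10.65
tool_pos: [0.5257, -0.0196, 0.1476]
ee_rot: [3.137, -0.411, -0.312]
wrist_force: [0.3, -0.0, 0.3]
width: 0.0467
```

Run:
```python
from h import *
st();p=now();np.savez("w4.npz",p=p[0],r=p[1])
cv2.imwrite("pics/w4.png",np.hstack([snapshot("wrist")[:,:,::-1][0:320,:],]))
cv2.imwrite("pics/s4.png",snapshot("scene")[:,:,::-1]);cv2.imwrite("pics/t4.png",snapshot("top")[:,:,::-1])
```

```text
t 10.65 p [ 0.5257 -0.0196  0.1476] rpy [ 3.137 -0.411 -0.312] F [ 0.3 -0.   0.3] j [-0.08 -0.24  1.85 -0.11  1.13  1.83]
```

View pics/w4.png

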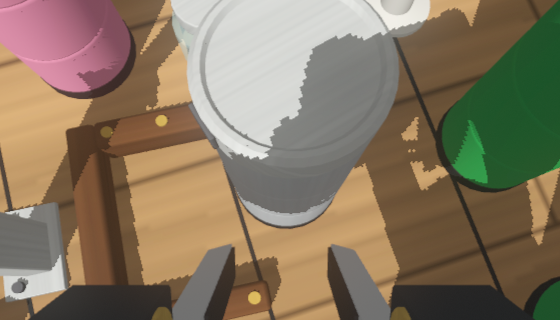

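The keg stands upright. Its lid ellipse spans columns 188–399 with the centre near (293,69), and the front of the foot is at (281,226).

Run:
```python
from h import *
d=np.load("w4.npz");P=(d["p"],d["r"])
for uv in[(293,66),(293,72)]: print("lid",wonz(uv,.19,P))
print("left/right",wonz((188,66),.19,P),wonz((399,66),.19,P),"foot",wonz((281,226),0,P))
print("lid front",wonz((285,157),.19,P), "screws",wonz((161,121),.032,P),wonz((254,297),.032,P))
pred=P[0]+0;print("contact-based K",np.array([.5588,-.0303])+.049*U(-.312)[:2])
```

```text
lid [ 0.60302273 -0.04864884  0.19      ]
lid [ 0.60032188 -0.0477579   0.19      ]
left/right [ 0.61698463 -0.00515611  0.19      ] [ 0.58889396 -0.0926614   0.19      ] foot [ 0.5635795  -0.03121729  0.        ]
lid front [ 0.56476566 -0.03252154  0.19      ] screws [0.67937136 0.04143608 0.032     ] [0.5110772  0.00871879 0.032     ]
contact-based K [ 0.60543436 -0.04534117]
```

Run:
```python
from h import *
K=np.array([.607,-.0475,0]);u=U(.584)
A=line(K-u*.085+Zh*.147,tool(.584,.4),10);s=rows(A,None,.1,.01)
print(s[0]);rows(line(K-u*.053+Zh*.147,tool(.584,.4),5,s),s,.05,.01)
```

```text
0.3 0.7 0.1 0.04 -0 -0.08; 0.2 0.7 0.1 0.03 -0 -0.08; 0.2 0.7 0.1 0.04 -0 -0.09; 0.1 0.7 0.1 0.03 -0 -0.08; 0.1 0.8 0 0.04 -0 -0.08
-0.1 0.7 0 0.04 -0.01 -0.08; -0 0.8 0 0.03 0 -0.09; -0.2 0.7 -0 0.04 0 -0.08; -0.2 0.7 -0.1 0.03 0 -0.08; -0.2 0.7 -0.1 0.04 0 -0.08
[ 0.5360326  -0.09395271  0.14688221]
0.6 0 0.25 -0 0 -0; 0.55 0 0.25 -0 0 -0; 0.6 0 0.25 -0 0 -0; 0.6 0 0.25 -0 0 -0; 0.6 0.05 0.25 -0 0 -0
```

Call:
{"fn": "step_arm", "kwargs": {
  "increments": "0.3 0.7 0.1 0.04 0 -0.08; 0.2 0.7 0.1 0.03 0 -0.08; 0.2 0.7 0.1 0.04 0 -0.09; 0.1 0.7 0.1 0.03 0 -0.08; 0.1 0.8 0 0.04 0 -0.08"
}}

```text
time: 11.3
tool_pos: [0.5317, -0.0577, 0.1473]
ee_rot: [3.139, -0.409, 0.138]
wrist_force: [-0.1, -1.4, -0.3]
width: 0.0469
```

Call:
{"fn": "step_arm", "kwargs": {
  "increments": "-0.1 0.7 0 0.04 -0.01 -0.08; 0 0.8 0 0.03 0 -0.09; -0.2 0.7 0 0.04 0 -0.08; -0.2 0.7 -0.1 0.03 0 -0.08; -0.2 0.7 -0.1 0.04 0 -0.08"
}}

```text
time: 11.8
tool_pos: [0.536, -0.0947, 0.1464]
ee_rot: [-3.138, -0.399, 0.583]
wrist_force: [0.3, 0.6, 0.1]
width: 0.0471
```

Call:
{"fn": "step_arm", "kwargs": {
  "increments": "0.6 0 0.25 0 0 0; 0.55 0 0.25 0 0 0; 0.6 0 0.25 0 0 0; 0.6 0 0.25 0 0 0; 0.4 0 0.15 0 0 0"
}}

```text
time: 12.3
tool_pos: [0.5612, -0.0765, 0.1467]
ee_rot: [-3.138, -0.399, 0.581]
wrist_force: [-0.1, -0.0, -0.5]
width: 0.0472
```

Call:
{"fn": "step_arm", "kwargs": {
  "increments": "0.1 0 0.05 0 0 0; 0.1 0 0.05 0 0 0; 0.1 0 0.05 0 0 0"
}}

```text
time: 12.6
tool_pos: [0.5633, -0.0759, 0.1463]
ee_rot: [-3.138, -0.398, 0.58]
wrist_force: [-1.9, -1.6, 0.2]
width: 0.0473
```

Run:
```python
from h import *
st()
```

```text
t 12.6 p [ 0.5633 -0.0759  0.1463] rpy [-3.138 -0.398  0.58 ] F [-1.9 -1.6  0.2] j [-0.44 -0.05  1.68  0.35  1.31  0.49]
```

Run:
```python
from h import *
swing(np.array([.6045,-.049,0]),.58,.16,-.94,15,30,15)
```

```text
C [ 0.64465021 -0.02269485  0.        ] Kend [ 0.59972716 -0.00578569  0.        ]
0.05 -0 -0 -0 -0 0; 0.05 -0 -0 -0 -0.01 0; 0.15 -0 -0.05 -0 -0.01 0; 0.2 -0 -0.05 -0 -0.01 0; 0.25 -0 -0.05 -0 -0.01 0
0.25 -0 -0.05 -0 -0.02 0; 0.3 -0 -0.05 -0 -0.01 0; 0.3 -0 -0.05 -0 -0.02 0; 0.25 -0 -0.05 -0 -0.01 0; 0.25 -0 -0.05 -0 -0.02 0
0.25 -0 -0.05 -0 -0.01 0; 0.2 -0 -0 -0 -0.01 0; 0.15 -0 -0.05 0 -0.01 0; 0.1 -0 -0 0 -0.01 0; 0 -0 -0 0 0 0
0 -0 -0 -0 0 0; 0 -0.1 -0 -0 0 0.01; 0 -0.05 -0 -0.01 0 0.01; 0 -0.15 -0 0 0 0.02; 0 -0.15 -0 -0 0 0.02
0 -0.2 -0 -0.01 0 0.03; 0.05 -0.25 -0 -0.01 0 0.03; -0 -0.25 -0 -0.01 0 0.03; -0 -0.25 0 -0.01 0 0.04; -0 -0.3 0 -0.01 0 0.04
-0 -0.35 0 -0.01 0 0.04; 0 -0.3 0 -0.01 0 0.05; 0 -0.35 0 -0.01 0 0.04; 0 -0.35 0 -0.01 0 0.05; 0.05 -0.35 0 -0.01 0 0.05
-0 -0.35 0 -0.01 0 0.05; -0 -0.35 0 -0.01 0 0.04; 0 -0.35 0 -0.01 0 0.05; 0 -0.35 0.05 -0.02 0 0.04; 0 -0.3 -0 -0.01 0 0.05
0 -0.3 -0 -0.01 0 0.04; 0.05 -0.3 -0 -0 0 0.03; -0 -0.25 -0 -0.01 0 0.04; -0 -0.25 -0 -0.01 0 0.03; -0 -0.15 -0 -0.01 0 0.02
-0 -0.2 -0 -0 0 0.02; -0 -0.1 -0 -0 0 0.02; -0 -0.1 -0 -0.01 0 0.01; -0 -0.05 -0 0 0 0.01; -0 -0.05 -0 -0 0 0
-0.05 0 -0 -0 0 0; -0.1 0 0 -0 0.01 0; -0.15 0 0.05 -0 0.01 0; -0.2 0 0.05 -0 0.01 0; -0.25 0 0.05 -0 0.02 0
-0.3 0 0.05 -0 0.01 0; -0.3 0 0.05 -0 0.02 0; -0.3 0 0.05 -0 0.02 0; -0.3 0 0.1 -0 0.02 0; -0.3 0 0.05 -0 0.01 0
-0.25 0 0.05 -0 0.02 0; -0.2 0 0 -0 0.01 0; -0.15 0 0.05 -0 0.01 0; -0.1 0 0 -0 0 0; -0 0 0.05 -0 0 0
```

Call:
{"fn": "step_arm", "kwargs": {
  "increments": "0.05 0 0 0 0 0; 0.05 0 0 0 -0.01 0; 0.15 0 -0.05 0 -0.01 0; 0.2 0 -0.05 0 -0.01 0; 0.25 0 -0.05 0 -0.01 0"
}}

```text
time: 13.1
tool_pos: [0.566, -0.0741, 0.1481]
ee_rot: [-3.136, -0.35, 0.578]
wrist_force: [-7.3, -5.1, -2.0]
width: 0.0468
```

Call:
{"fn": "step_arm", "kwargs": {
  "increments": "0.25 0 -0.05 0 -0.02 0; 0.3 0 -0.05 0 -0.01 0; 0.3 0 -0.05 0 -0.02 0; 0.25 0 -0.05 0 -0.01 0; 0.25 0 -0.05 0 -0.02 0"
}}

```text
time: 13.6
tool_pos: [0.5759, -0.0676, 0.1549]
ee_rot: [-3.136, -0.27, 0.578]
wrist_force: [-6.3, -4.8, -1.5]
width: 0.0467
```

Call:
{"fn": "step_arm", "kwargs": {
  "increments": "0.25 0 -0.05 0 -0.01 0; 0.2 0 0 0 -0.01 0; 0.15 0 -0.05 0 -0.01 0; 0.1 0 0 0 -0.01 0; 0 0 0 0 0 0"
}}

```text
time: 14.1
tool_pos: [0.5821, -0.0636, 0.1583]
ee_rot: [-3.136, -0.232, 0.579]
wrist_force: [-5.9, -5.2, -0.7]
width: 0.0467
```

```bash
python3 -c "
from h import *
st()"
```

```text
t 14.1 p [ 0.5821 -0.0636  0.1583] rpy [-3.136 -0.232  0.579] F [-5.9 -5.2 -0.7] j [-0.32  0.05  1.52  0.19  1.43  0.66]
```

Call:
{"fn": "step_arm", "kwargs": {
  "increments": "0 0 0 0 0 0; 0 -0.1 0 0 0 0.01; 0 -0.05 0 -0.01 0 0.01; 0 -0.15 0 0 0 0.02; 0 -0.15 0 0 0 0.02"
}}

```text
time: 14.6
tool_pos: [0.5795, -0.0603, 0.1582]
ee_rot: [-3.133, -0.231, 0.517]
wrist_force: [-6.1, -6.0, -1.6]
width: 0.0466
```

Call:
{"fn": "step_arm", "kwargs": {
  "increments": "0 -0.2 0 -0.01 0 0.03; 0.05 -0.25 0 -0.01 0 0.03; 0 -0.25 0 -0.01 0 0.03; 0 -0.25 0 -0.01 0 0.04; 0 -0.3 0 -0.01 0 0.04"
}}

```text
time: 15.1
tool_pos: [0.5741, -0.0483, 0.1583]
ee_rot: [3.141, -0.23, 0.342]
wrist_force: [-5.9, -3.7, -0.2]
width: 0.0469
```

Call:
{"fn": "step_arm", "kwargs": {
  "increments": "0 -0.35 0 -0.01 0 0.04; 0 -0.3 0 -0.01 0 0.05; 0 -0.35 0 -0.01 0 0.04; 0 -0.35 0 -0.01 0 0.05; 0.05 -0.35 0 -0.01 0 0.05"
}}

```text
time: 15.6
tool_pos: [0.5699, -0.0313, 0.1583]
ee_rot: [-3.137, -0.229, 0.105]
wrist_force: [-5.7, -3.6, 0.6]
width: 0.0471
```

Call:
{"fn": "step_arm", "kwargs": {
  "increments": "0 -0.35 0 -0.01 0 0.05; 0 -0.35 0 -0.01 0 0.04; 0 -0.35 0 -0.01 0 0.05; 0 -0.35 0.05 -0.02 0 0.04; 0 -0.3 0 -0.01 0 0.05"
}}

```text
time: 16.1
tool_pos: [0.5697, -0.0134, 0.1583]
ee_rot: [3.141, -0.228, -0.131]
wrist_force: [-8.2, -1.1, 1.2]
width: 0.047
```

Call:
{"fn": "step_arm", "kwargs": {
  "increments": "0 -0.3 0 -0.01 0 0.04; 0.05 -0.3 0 0 0 0.03; 0 -0.25 0 -0.01 0 0.04; 0 -0.25 0 -0.01 0 0.03; 0 -0.15 0 -0.01 0 0.02"
}}

```text
time: 16.6
tool_pos: [0.5724, -0.0009, 0.1585]
ee_rot: [3.139, -0.227, -0.295]
wrist_force: [-8.4, -0.4, 1.7]
width: 0.0474
```

Call:
{"fn": "step_arm", "kwargs": {
  "increments": "0 -0.2 0 0 0 0.02; 0 -0.1 0 0 0 0.02; 0 -0.1 0 -0.01 0 0.01; 0 -0.05 0 0 0 0.01; 0 -0.05 0 0 0 0"
}}

```text
time: 17.1
tool_pos: [0.5739, 0.0038, 0.1586]
ee_rot: [-3.14, -0.227, -0.355]
wrist_force: [-9.1, -1.4, 1.6]
width: 0.047
```

```bash
python3 -c "
from h import *
st()"
```

```text
t 17.1 p [0.5739 0.0038 0.1586] rpy [-3.14  -0.227 -0.355] F [-9.1 -1.4  1.6] j [-0.05 -0.    1.58 -0.07  1.35  1.88]
```

Call:
{"fn": "step_arm", "kwargs": {
  "increments": "-0.05 0 0 0 0 0; -0.1 0 0 0 0.01 0; -0.15 0 0.05 0 0.01 0; -0.2 0 0.05 0 0.01 0; -0.25 0 0.05 0 0.02 0"
}}

```text
time: 17.6
tool_pos: [0.5677, 0.0057, 0.1554]
ee_rot: [-3.141, -0.278, -0.356]
wrist_force: [-10.0, -0.9, 2.6]
width: 0.0466
```

Call:
{"fn": "step_arm", "kwargs": {
  "increments": "-0.3 0 0.05 0 0.01 0; -0.3 0 0.05 0 0.02 0; -0.3 0 0.05 0 0.02 0; -0.3 0 0.1 0 0.02 0; -0.3 0 0.05 0 0.01 0"
}}

```text
time: 18.1
tool_pos: [0.5552, 0.0084, 0.1484]
ee_rot: [3.139, -0.361, -0.356]
wrist_force: [-8.7, -7.5, 4.0]
width: 0.0473
```

Call:
{"fn": "step_arm", "kwargs": {
  "increments": "-0.25 0 0.05 0 0.02 0; -0.2 0 0 0 0.01 0; -0.15 0 0.05 0 0.01 0; -0.1 0 0 0 0 0; 0 0 0.05 0 0 0"
}}

```text
time: 18.6
tool_pos: [0.5511, 0.0123, 0.1443]
ee_rot: [-3.139, -0.402, -0.357]
wrist_force: [-7.4, -2.5, 2.7]
width: 0.0471
```

Call:
{"fn": "step_arm", "kwargs": {
  "increments": "-0.4 0 -0.2 0 0 0; -0.9 0 -0.4 0 0 0; -0.9 0 -0.4 0 0 0; -0.9 0 -0.4 0 0 0; 0 0 0 0 0 0"
}}

```text
time: 19.1
tool_pos: [0.5199, 0.0249, 0.1461]
ee_rot: [-3.137, -0.406, -0.356]
wrist_force: [-0.5, -0.2, 0.4]
width: 0.0473
```

Run:
```python
from h import *
st();p=now();np.savez("w5.npz",p=p[0],r=p[1])
cv2.imwrite("pics/w5.png",snapshot("wrist")[:,:,::-1][0:320,:])
```

```text
t 19.1 p [0.5199 0.0249 0.1461] rpy [-3.137 -0.406 -0.356] F [-0.5 -0.2  0.4] j [ 0.04 -0.23  1.84 -0.16  1.15  2.  ]
```

View pics/w5.png

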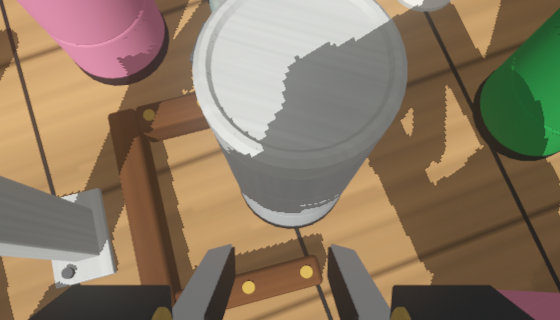

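The keg is upright at the mouth. Its lid spans columns 193–408, the foot front is at (290,227), and the near batten's screws are at (248,288) and (306,271).

Run:
```python
from h import *
d=np.load("w5.npz");P=(d["p"],d["r"])
l,r=wonz((193,68),.19,P),wonz((408,68),.19,P);print("lid mid",(l+r)/2,np.linalg.norm(l-r))
f=wonz((290,227),0,P);f2=wonz((295,159),.19,P)
eye=P[0]+P[1]@np.array(calibration("wrist")["tool_from_camera"])[:3,3]
for q in(f,f2):
    v=(q-eye)[:2];v/=np.hypot(*v);print("front",q,"K",q[:2]+.048*v)
print("screws",wonz((248,288),.032,P),wonz((306,271),.032,P))
print("contact",np.array([.5515,.0123])+.0485*U(-.356)[:2])
```

```text
lid mid [ 0.5929981  -0.00974902  0.19      ] 0.09226737729741766
front [0.55312654 0.00591661 0.        ] K [ 0.59526868 -0.0170625 ]
front [0.55573482 0.0067162  0.19      ] K [ 0.59876454 -0.01455451]
screws [0.5146186  0.05698079 0.032     ] [0.51111632 0.00845982 0.032     ]
contact [ 0.59695897 -0.0046036 ]
```

Run:
```python
from h import *
K=np.array([.5975,-.0075,0]);u=U(.262);Q=tool(.262,.65)
A=line(K-u*.085+Zh*.145,Q,8);s=rows(A,None,.1,.01)
print(s[0]);rows(line(K-u*.055+Zh*.145,Q,5,s),s,.05,.01)
```

```text
0.2 0.7 0.1 0.04 0.03 -0.07; 0.1 0.6 0 0.04 0.03 -0.06; 0 0.7 0.1 0.04 0.03 -0.07; 0.1 0.7 -0 0.03 0.03 -0.07; -0.1 0.7 -0 0.04 0.03 -0.06
-0 0.6 -0.1 0.04 0.03 -0.07; -0.2 0.7 -0.1 0.04 0.02 -0.07; -0.1 0.7 -0.1 0.04 0.03 -0.06
[ 0.5153763  -0.02999729  0.14550715]
0.5 -0 0.35 -0 0 -0; 0.45 -0 0.4 -0 0 -0; 0.5 -0.05 0.35 -0 0 -0; 0.45 0 0.4 -0 0 -0; 0.5 -0 0.35 -0 0 -0.01
```

Call:
{"fn": "step_arm", "kwargs": {
  "increments": "0.2 0.7 0.1 0.04 0.03 -0.07; 0.1 0.6 0 0.04 0.03 -0.06; 0 0.7 0.1 0.04 0.03 -0.07; 0.1 0.7 0 0.03 0.03 -0.07; -0.1 0.7 0 0.04 0.03 -0.06"
}}

```text
time: 19.65
tool_pos: [0.5178, -0.0103, 0.1451]
ee_rot: [-3.12, -0.565, 0.017]
wrist_force: [0.1, 0.1, -0.9]
width: 0.0471
```

Call:
{"fn": "step_arm", "kwargs": {
  "increments": "0 0.6 -0.1 0.04 0.03 -0.07; -0.2 0.7 -0.1 0.04 0.02 -0.07; -0.1 0.7 -0.1 0.04 0.03 -0.06; 0 0 0 0 0 0"
}}

```text
time: 20.05
tool_pos: [0.5154, -0.0327, 0.1445]
ee_rot: [-3.135, -0.644, 0.249]
wrist_force: [0.5, -1.2, -0.4]
width: 0.0472
```

Call:
{"fn": "step_arm", "kwargs": {
  "increments": "0.5 0 0.35 0 0 0; 0.45 0 0.4 0 0 0; 0.5 -0.05 0.35 0 0 0; 0.45 0 0.4 0 0 0; 0.2 0 0.15 0 0 0"
}}

```text
time: 20.55
tool_pos: [0.542, -0.0222, 0.1445]
ee_rot: [-3.136, -0.644, 0.256]
wrist_force: [-0.6, 0.3, 0.1]
width: 0.0472
```

Call:
{"fn": "step_arm", "kwargs": {
  "increments": "0.15 0 0.1 0 0 0; 0.1 0 0.08 0 0 0"
}}

```text
time: 20.75
tool_pos: [0.5444, -0.0221, 0.1445]
ee_rot: [-3.136, -0.644, 0.255]
wrist_force: [0.1, -0.4, -0.5]
width: 0.0467
```

```bash
python3 -c "
from h import *
st()"
```

```text
t 20.75 p [ 0.5444 -0.0221  0.1445] rpy [-3.136 -0.644  0.255] F [ 0.1 -0.4 -0.5] j [-0.39 -0.32  2.    0.45  0.97  0.76]
```

Call:
{"fn": "step_arm", "kwargs": {
  "increments": "0.12 0 0.09 0 0 0; 0.12 0 0.09 0 0 0"
}}

```text
time: 20.95
tool_pos: [0.5472, -0.0218, 0.1446]
ee_rot: [-3.136, -0.645, 0.254]
wrist_force: [-0.1, 0.5, -0.4]
width: 0.047
```

Call:
{"fn": "step_arm", "kwargs": {
  "increments": "0.08 0 0.06 0 0 0; 0 0 0 0 0 0"
}}

```text
time: 21.15
tool_pos: [0.5482, -0.0215, 0.1446]
ee_rot: [-3.136, -0.644, 0.254]
wrist_force: [0.1, 0.3, 0.3]
width: 0.0469
```

Call:
{"fn": "step_arm", "kwargs": {
  "increments": "0.08 0 0.06 0 0 0; 0 0 0 0 0 0"
}}

```text
time: 21.35
tool_pos: [0.5488, -0.0213, 0.1444]
ee_rot: [-3.136, -0.644, 0.255]
wrist_force: [-2.7, -0.9, 0.6]
width: 0.0471
```

```bash
python3 -c "
from h import *
st()"
```

```text
t 21.35 p [ 0.5488 -0.0213  0.1444] rpy [-3.136 -0.644  0.255] F [-2.7 -0.9  0.6] j [-0.38 -0.31  1.99  0.45  0.97  0.77]
```

Run:
```python
from h import *
swing(np.array([.596,-.0085,0]),.255,.155,-.51,15,20,15)
```

```text
C [0.64244784 0.00360778 0.        ] Kend [0.596      0.01571556 0.        ]
0.05 0 0 -0 -0 0; 0.05 0 0 -0 -0.01 0; 0.15 0 0 -0 -0 0; 0.2 0 0.05 -0 -0.02 0; 0.2 0 -0 -0 -0.01 0
0.3 0 0 -0 -0.01 0; 0.25 0 0 -0 -0.02 0; 0.3 0 0.05 -0 -0.02 0; 0.25 0 0 0 -0.01 0; 0.25 0 0 0 -0.02 0
0.25 0 0.05 0 -0.01 0; 0.2 0 -0 0 -0.01 0; 0.1 0 0 0 -0.01 0; 0.1 0 0 0 -0 0; 0.05 0 0 0 -0 0
-0 -0 0 -0 -0 0; -0 -0.1 0 -0.01 -0 0.01; -0 -0.1 0 -0 -0 0.02; -0 -0.15 0 -0.01 -0 0.01; -0 -0.2 0 -0.02 -0 0.03
-0 -0.2 0 -0.01 -0 0.02; -0 -0.25 0 -0.02 -0 0.03; -0 -0.3 0 -0.01 -0 0.04; 0 -0.3 0 -0.02 -0 0.03; 0 -0.25 0 -0.02 -0 0.04
0 -0.3 0.05 -0.02 -0 0.03; 0 -0.3 -0 -0.02 -0 0.03; 0 -0.25 -0 -0.02 -0 0.04; 0 -0.25 -0 -0.01 -0 0.03; 0 -0.25 -0 -0.02 -0 0.02
0 -0.2 -0 -0.01 -0 0.03; 0 -0.15 -0 -0.01 -0 0.02; 0 -0.1 -0 -0.01 -0 0.01; 0 -0.05 -0 0 -0 0.01; 0 -0.05 -0 -0 -0 0
-0 0 -0 -0 -0 0; -0.1 0 -0 -0 0 0; -0.15 0 -0 -0 0.01 0; -0.2 0 -0.05 -0 0.01 0; -0.25 0 0 -0 0.02 -0
-0.3 0 -0 -0 0.01 -0; -0.3 0 -0 -0 0.02 -0; -0.3 0 -0.05 -0 0.02 -0; -0.3 0 0 -0 0.02 -0; -0.25 0 -0 -0 0.01 -0
-0.25 0 -0 -0 0.02 -0; -0.2 0 -0.05 -0 0.01 -0; -0.15 0 0 -0 0.01 -0; -0.1 0 0 -0 0 -0; -0.05 0 0 -0 0 -0
```

Call:
{"fn": "step_arm", "kwargs": {
  "increments": "0.05 0 0 0 0 0; 0.05 0 0 0 -0.01 0; 0.15 0 0 0 0 0; 0.2 0 0.05 0 -0.02 0; 0.2 0 0 0 -0.01 0"
}}

```text
time: 21.85
tool_pos: [0.5528, -0.0203, 0.1466]
ee_rot: [-3.136, -0.599, 0.255]
wrist_force: [-10.4, -3.1, 1.4]
width: 0.0469
```

Call:
{"fn": "step_arm", "kwargs": {
  "increments": "0.3 0 0 0 -0.01 0; 0.25 0 0 0 -0.02 0; 0.3 0 0.05 0 -0.02 0; 0.25 0 0 0 -0.01 0; 0.25 0 0 0 -0.02 0"
}}

```text
time: 22.35
tool_pos: [0.5636, -0.0174, 0.153]
ee_rot: [-3.136, -0.518, 0.255]
wrist_force: [-9.4, -3.5, 1.3]
width: 0.0472
```

Call:
{"fn": "step_arm", "kwargs": {
  "increments": "0.25 0 0.05 0 -0.01 0; 0.2 0 0 0 -0.01 0; 0.1 0 0 0 -0.01 0; 0.1 0 0 0 0 0; 0.05 0 0 0 0 0"
}}

```text
time: 22.85
tool_pos: [0.57, -0.0156, 0.1562]
ee_rot: [-3.136, -0.489, 0.255]
wrist_force: [-7.8, -2.6, 1.6]
width: 0.0469
```

Call:
{"fn": "step_arm", "kwargs": {
  "increments": "0 0 0 0 0 0; 0 -0.1 0 -0.01 0 0.01; 0 -0.1 0 0 0 0.02; 0 -0.15 0 -0.01 0 0.01; 0 -0.2 0 -0.02 0 0.03"
}}

```text
time: 23.35
tool_pos: [0.5687, -0.0111, 0.1561]
ee_rot: [-3.14, -0.488, 0.174]
wrist_force: [-7.6, -4.0, 0.2]
width: 0.0472
```

Call:
{"fn": "step_arm", "kwargs": {
  "increments": "0 -0.2 0 -0.01 0 0.02; 0 -0.25 0 -0.02 0 0.03; 0 -0.3 0 -0.01 0 0.04; 0 -0.3 0 -0.02 0 0.03; 0 -0.25 0 -0.02 0 0.04"
}}

```text
time: 23.85
tool_pos: [0.567, 0.0023, 0.1563]
ee_rot: [-3.135, -0.487, -0.007]
wrist_force: [-8.3, -3.6, 1.1]
width: 0.0473
```

Call:
{"fn": "step_arm", "kwargs": {
  "increments": "0 -0.3 0.05 -0.02 0 0.03; 0 -0.3 0 -0.02 0 0.03; 0 -0.25 0 -0.02 0 0.04; 0 -0.25 0 -0.01 0 0.03; 0 -0.25 0 -0.02 0 0.02"
}}

```text
time: 24.35
tool_pos: [0.5683, 0.0159, 0.1565]
ee_rot: [3.138, -0.487, -0.177]
wrist_force: [-8.7, -2.3, 3.2]
width: 0.0474
```

Call:
{"fn": "step_arm", "kwargs": {
  "increments": "0 -0.2 0 -0.01 0 0.03; 0 -0.15 0 -0.01 0 0.02; 0 -0.1 0 -0.01 0 0.01; 0 -0.05 0 0 0 0.01; 0 -0.05 0 0 0 0"
}}

```text
time: 24.85
tool_pos: [0.5693, 0.0215, 0.1565]
ee_rot: [-3.138, -0.487, -0.255]
wrist_force: [-9.4, -1.6, 4.0]
width: 0.0468
```

```bash
python3 -c "
from h import *
st()"
```

```text
t 24.85 p [0.5693 0.0215 0.1565] rpy [-3.138 -0.487 -0.255] F [-9.4 -1.6  4. ] j [ 0.01 -0.19  1.81 -0.14  1.05  1.88]
```

Call:
{"fn": "step_arm", "kwargs": {
  "increments": "0 0 0 0 0 0; -0.1 0 0 0 0 0; -0.15 0 0 0 0.01 0; -0.2 0 -0.05 0 0.01 0; -0.25 0 0 0 0.02 0"
}}

```text
time: 25.35
tool_pos: [0.5634, 0.0226, 0.1537]
ee_rot: [-3.138, -0.528, -0.255]
wrist_force: [-10.3, -2.8, 4.2]
width: 0.047
```

Call:
{"fn": "step_arm", "kwargs": {
  "increments": "-0.3 0 0 0 0.01 0; -0.3 0 0 0 0.02 0; -0.3 0 -0.05 0 0.02 0; -0.3 0 0 0 0.02 0; -0.25 0 0 0 0.01 0"
}}

```text
time: 25.85
tool_pos: [0.5514, 0.0244, 0.147]
ee_rot: [-3.141, -0.61, -0.255]
wrist_force: [-9.2, -9.1, 5.6]
width: 0.047
```

Call:
{"fn": "step_arm", "kwargs": {
  "increments": "-0.25 0 0 0 0.02 0; -0.2 0 -0.05 0 0.01 0; -0.15 0 0 0 0.01 0; -0.1 0 0 0 0 0; -0.05 0 0 0 0 0"
}}

```text
time: 26.35
tool_pos: [0.5453, 0.0289, 0.1414]
ee_rot: [-3.133, -0.647, -0.258]
wrist_force: [-4.5, 1.0, -0.2]
width: 0.0472
```

Call:
{"fn": "step_arm", "kwargs": {
  "increments": "-0.4 0 -0.3 0 0 0; -0.8 0 -0.6 0 0 0; -0.8 0 -0.6 0 0 0; -0.8 0 -0.6 0 0 0; 0 0 0 0 0 0"
}}

```text
time: 26.85
tool_pos: [0.5122, 0.0375, 0.1433]
ee_rot: [-3.133, -0.653, -0.256]
wrist_force: [-1.5, 0.1, -0.9]
width: 0.047
```

Run:
```python
from h import *
st();p=now();np.savez("w6.npz",p=p[0],r=p[1])
cv2.imwrite("pics/w6.png",snapshot("wrist")[:,:,::-1][0:320,:])
cv2.imwrite("pics/t6.png",snapshot("top")[:,:,::-1]);cv2.imwrite("pics/s6.png",snapshot("scene")[:,:,::-1])
# foot: rendered rim edges in wrist image via brightness are unreliable; print predicted pixels for K guess instead
```

```text
t 26.85 p [0.5122 0.0375 0.1433] rpy [-3.133 -0.653 -0.256] F [-1.5  0.1 -0.9] j [ 0.1  -0.4   2.06 -0.27  0.88  2.04]
```

View pics/w6.png

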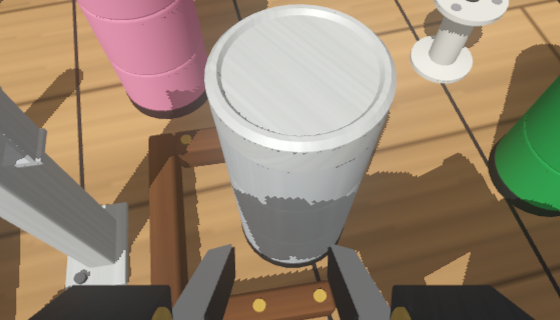

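The keg is upright just inside the mouth. Its lid ellipse spans columns 205–396 and rows 5–152, and the screws are at (259,305) and (320,295). That's 10 pictures viewed.

```bash
cat >> h.py <<'E'
def wproj(pt,P):
    M=np.array(calibration("wrist")["tool_from_camera"]);K=cam("wrist")[1]
    q=M[:3,:3].T@(P[1].T@(np.asarray(pt)-P[0])-M[:3,3]);q=K@np.array([q[0],-q[1],-q[2]]);return q[:2]/q[2]
def lidfit(P,ext):
    """lid centre whose circle z=.19 r=.048 has the measured image extents (l,r,t,b)"""
    from scipy.optimize import least_squares
    a=np.linspace(0,2*np.pi,120)
    def f(k):
        q=np.array([wproj([k[0]+.048*np.cos(x),k[1]+.048*np.sin(x),.19],P) for x in a])
        e=np.array([q[:,0].min(),q[:,0].max(),q[:,1].min(),q[:,1].max()])-ext
        return e[np.isfinite(ext)]
    s=least_squares(f,[.6,0]);return s.x,s.fun.round(1)
E
python3 - <<'E'
from h import *
n=np.nan
d=np.load("w6.npz");P=(d["p"],d["r"]);print(lidfit(P,np.array([205,396,5,152.])))
print("screws",wonz((259,305),.032,P),wonz((320,295),.032,P),wonz((187,139),.032,P))
d=np.load("w5.npz");P5=(d["p"],d["r"]);print(lidfit(P5,np.array([193,408,n,162.])))
print("contact",np.array([.546,.0289])+.048*U(-.257)[:2])
E
```

```text
(array([0.58999327, 0.00903487]), array([-4.4,  4.3, -3.7,  1.4]))
screws [0.51532675 0.05646218 0.032     ] [0.51092817 0.00814618 0.032     ] [0.68423481 0.08767966 0.032     ]Traceback (most recent call last):
  File "<stdin>", line 5, in <module>
  File "h.py", line 70, in lidfit
    s=least_squares(f,[.6,0]);return s.x,s.fun.round(1)
    return func(*args, **kwargs)
    vector_fun = VectorFunction(
        fun_wrapped,
    ...<6 lines>...
        workers=workers
    )
    self._update_fun()
    ~~~~~~~~~~~~~~~~^^
    self.f = self.fun_wrapped(xp_copy(self.x))
             ~~~~~~~~~~~~~~~~^^^^^^^^^^^^^^^^^
    return np.atleast_1d(self.fun(x))
                         ~~~~~~~~^^^
    return self.f(x, *self.args, **self.kwargs)
           ~~~~~~^^^^^^^^^^^^^^^^^^^^^^^^^^^^^^
  File "h.py", line 67, in f
    q=np.array([wproj([k[0]+.048*np.cos(x),k[1]+.048*np.sin(x),.19],P) for x in a])
                ~~~~~^^^^^^^^^^^^^^^^^^^^^^^^^^^^^^^^^^^^^^^^^^^^^^^^^
  File "h.py", line 60, in wproj
    M=np.array(calibration("wrist")["tool_from_camera"]);K=cam("wrist")[1]
               ~~~~~~~~~~~^^^^^^^^^
ValueError: time passes only in moves, steps and waits
```

```bash
python3 - <<'E'
from h import *
def seg(f,uv,lo):
    H=cv2.cvtColor(cv2.imread(f),cv2.COLOR_BGR2HSV)
    m=((H[:,:,1]<45)&(H[:,:,2]>lo)).astype(np.uint8)
    m=cv2.morphologyEx(m,cv2.MORPH_OPEN,np.ones((3,3)))
    n,l,s,c=cv2.connectedComponentsWithStats(m)
    i=l[int(uv[1]),int(uv[0])];return s[i],c[i].round(1)
uv0=proj("scene",[.614,-.0885,.19]);uv=proj("scene",[.592,.012,.19])
for lo in(170,200,220): print(uv0,seg("pics/scene0.png",uv0,lo),uv,seg("pics/s6.png",uv,lo))
E
python3 - <<'E'
from h import *
print(get_obs()["time"])
g=cv2.cvtColor(cv2.imread("pics/w6.png"),cv2.COLOR_BGR2HSV)
for r in(78,):print([tuple(g[r,c]) for c in (195,200,205,210,215,385,390,395,400)])
E
```

```text
[195.04794894 179.99773392] (array([ 175,  161,   50,   45, 1361], dtype=int32), array([197.4, 181.2])) [240.42086867 185.50968282] (array([ 219,  166,   41,   40, 1254], dtype=int32), array([238.9, 185.6]))
[195.04794894 179.99773392] (array([ 175,  162,   43,   37, 1153], dtype=int32), array([195.1, 180.8])) [240.42086867 185.50968282] (array([ 219,  166,   41,   39, 1153], dtype=int32), array([238.4, 186.1]))
[195.04794894 179.99773392] (array([ 176,  165,   41,   34, 1095], dtype=int32), array([195. , 181.1])) [240.42086867 185.50968282] (array([ 219,  170,   41,   34, 1090], dtype=int32), array([238.4, 186.5]))
27.0
[(np.uint8(171), np.uint8(88), np.uint8(157)), (np.uint8(172), np.uint8(84), np.uint8(143)), (np.uint8(15), np.uint8(7), np.uint8(206)), (np.uint8(38), np.uint8(5), np.uint8(213)), (np.uint8(30), np.uint8(4), np.uint8(214)), (np.uint8(38), np.uint8(5), np.uint8(209)), (np.uint8(38), np.uint8(5), np.uint8(215)), (np.uint8(30), np.uint8(6), np.uint8(183)), (np.uint8(16), np.uint8(105), np.uint8(207))]
```

Run:
```python
from h import *
a=onz("scene",(195.1,180.8),.19);b=onz("scene",(238.4,186.2),.19)
print(a,b,"K by difference",np.array([.6129,-.0884,0])+b-a)
p=now();K=np.array([.5925,.0115,0]);u=U(.32);Q=tool(.32,.7)
A=line(K-u*.085+Zh*.144,Q,8);s=rows(A,None,.1,.01)
print(s[0]);rows(line(K-u*.053+Zh*.144,Q,5,s),s,.05,.01)
```

```text
[ 0.61574079 -0.08762339  0.19      ] [0.59505919 0.00835792 0.19      ] K by difference [0.59221841 0.00758131 0.        ]
0.1 0.6 0.1 0.04 0.01 -0.06; 0.1 0.7 0 0.05 0 -0.05; 0 0.6 0.1 0.04 0.01 -0.06; 0.1 0.7 -0 0.05 0 -0.05; -0.1 0.6 -0.1 0.04 0.01 -0.06
-0 0.7 -0 0.05 0 -0.06; -0.1 0.6 -0.1 0.04 0.01 -0.05; -0.2 0.7 -0.2 0.04 0 -0.06
[ 0.51138499 -0.01578556  0.14408547]
0.5 -0 0.4 0 0 0; 0.5 -0 0.45 0 0 0; 0.5 -0.05 0.4 0 0 0; 0.5 0 0.45 0 0 0; 0.5 0 0.4 0 0 0
```

Run:
```python
from h import *
p=now();K=np.array([.592,.0095,0]);u=U(.38);Q=tool(.38,.7)
A=line(K-u*.085+Zh*.144,Q,9);s=rows(A,None,.1,.01)
print(s[0]);rows(line(K-u*.053+Zh*.144,Q,5,s),s,.05,.01)
```

```text
0.1 0.6 0.1 0.04 0 -0.06; 0.1 0.7 0.1 0.05 0.01 -0.05; 0.1 0.6 -0 0.04 0 -0.06; 0 0.7 -0 0.04 0.01 -0.05; -0 0.6 -0 0.05 0 -0.06
-0.1 0.7 -0.1 0.04 0.01 -0.05; -0 0.7 -0.1 0.04 0 -0.06; -0.2 0.6 -0.1 0.05 0.01 -0.05; -0.1 0.6 -0.1 0.04 0 -0.06
[ 0.5130179  -0.02186607  0.14407802]
0.5 0 0.4 -0 0 0; 0.5 0 0.4 -0 0 0; 0.45 0 0.45 -0 0 0; 0.5 0 0.4 -0 0 0; 0.5 0 0.4 -0 0 0
```

Call:
{"fn": "step_arm", "kwargs": {
  "increments": "0.1 0.6 0.1 0.04 0 -0.06; 0.1 0.7 0.1 0.05 0.01 -0.05; 0.1 0.6 0 0.04 0 -0.06; 0 0.7 0 0.04 0.01 -0.05; 0 0.6 0 0.05 0 -0.06"
}}

```text
time: 27.5
tool_pos: [0.5131, 0.0044, 0.1433]
ee_rot: [-3.133, -0.675, 0.102]
wrist_force: [0.7, -0.5, -0.7]
width: 0.047
```

Call:
{"fn": "step_arm", "kwargs": {
  "increments": "-0.1 0.7 -0.1 0.04 0.01 -0.05; 0 0.7 -0.1 0.04 0 -0.06; -0.2 0.6 -0.1 0.05 0.01 -0.05; -0.1 0.6 -0.1 0.04 0 -0.06; 0 0 0 0 0 0"
}}

```text
time: 28.0
tool_pos: [0.5135, -0.0244, 0.1436]
ee_rot: [3.14, -0.695, 0.379]
wrist_force: [0.6, 0.1, 0.1]
width: 0.0466
```

Call:
{"fn": "step_arm", "kwargs": {
  "increments": "0.5 0 0.4 0 0 0; 0.5 0 0.4 0 0 0; 0.45 0 0.45 0 0 0; 0.5 0 0.4 0 0 0; 0.3 0 0.25 0 0 0"
}}

```text
time: 28.5
tool_pos: [0.5407, -0.0099, 0.1435]
ee_rot: [3.14, -0.696, 0.384]
wrist_force: [-0.4, -0.3, 0.1]
width: 0.0472
```

Call:
{"fn": "step_arm", "kwargs": {
  "increments": "0.1 0 0.09 0 0 0; 0.1 0 0.09 0 0 0"
}}

```text
time: 28.7
tool_pos: [0.5428, -0.0096, 0.1433]
ee_rot: [3.14, -0.695, 0.383]
wrist_force: [-0.0, -0.6, -1.2]
width: 0.0468
```

```bash
python3 -c "
from h import *
st()"
```

```text
t 28.7 p [ 0.5428 -0.0096  0.1433] rpy [ 3.14  -0.695  0.383] F [-0.  -0.6 -1.2] j [-0.44 -0.32  2.02  0.59  1.    0.54]
```

Call:
{"fn": "step_arm", "kwargs": {
  "increments": "0.12 0 0.1 0 0 0; 0.12 0 0.1 0 0 0"
}}

```text
time: 28.9
tool_pos: [0.5456, -0.0089, 0.1434]
ee_rot: [3.14, -0.696, 0.383]
wrist_force: [0.1, 0.4, -0.1]
width: 0.047
```

Call:
{"fn": "step_arm", "kwargs": {
  "increments": "0.08 0 0.06 0 0 0; 0 0 0 0 0 0"
}}

```text
time: 29.1
tool_pos: [0.5465, -0.0086, 0.1434]
ee_rot: [3.14, -0.695, 0.383]
wrist_force: [-1.3, 0.2, -0.1]
width: 0.0473
```

Call:
{"fn": "step_arm", "kwargs": {
  "increments": "0.08 0 0.06 0 0 0; 0 0 0 0 0 0"
}}

```text
time: 29.3
tool_pos: [0.5472, -0.0083, 0.1432]
ee_rot: [3.14, -0.695, 0.383]
wrist_force: [-2.6, -0.8, 1.0]
width: 0.0471
```

```bash
python3 -c "
from h import *
st()"
```

```text
t 29.3 p [ 0.5472 -0.0083  0.1432] rpy [ 3.14  -0.695  0.383] F [-2.6 -0.8  1. ] j [-0.43 -0.31  2.01  0.58  1.    0.55]
```

Contact came exactly where predicted, so the keg is at about (0.592, 0.0095).

Run:
```python
from h import *
swing(np.array([.592,.0095,0]),.383,.155,-.77,15,25,20)
```

```text
C [0.63652229 0.02743783 0.        ] Kend [0.59207211 0.04555361 0.        ]
0.05 -0 0 0 -0 -0; 0.05 -0 0 0 -0.01 -0; 0.15 -0 0.05 0 -0 -0; 0.2 -0 -0 0 -0.02 -0; 0.2 -0 0 -0 -0.01 -0
0.25 -0 0.05 -0 -0.01 -0; 0.3 -0 0.05 -0 -0.02 -0; 0.25 -0 0 -0 -0.02 -0; 0.3 -0 0.05 -0 -0.01 -0; 0.25 -0 0 -0 -0.02 -0
0.2 -0 0.05 -0 -0.01 -0; 0.2 -0 0 -0 -0.01 -0; 0.15 -0 0.05 -0 -0.01 -0; 0.1 -0 -0 -0 -0 -0; 0 -0 -0 -0 -0 -0
0 -0 -0 -0 -0.01 0; 0 -0.1 -0 -0.01 0 0.01; 0 -0.1 -0 -0 0 0.01; 0 -0.15 -0 -0.01 0 0.02; 0 -0.2 -0 -0.02 0 0.02
0 -0.2 -0 -0.01 0 0.03; 0 -0.25 -0 -0.02 0 0.03; 0.05 -0.3 0 -0.02 0 0.03; -0 -0.3 0 -0.02 0 0.04; -0 -0.35 0 -0.03 0 0.04
0 -0.35 0 -0.02 0 0.04; 0 -0.35 0 -0.02 0 0.04; 0 -0.35 0 -0.03 0 0.04; 0.05 -0.35 0.05 -0.02 0 0.04; -0 -0.35 -0 -0.03 0 0.04
-0 -0.3 -0 -0.02 0 0.04; 0 -0.3 -0 -0.02 0 0.04; 0 -0.3 -0 -0.02 0 0.03; 0 -0.25 -0 -0.02 0 0.03; 0 -0.25 -0 -0.02 0 0.03
0 -0.15 -0 -0.01 0 0.02; 0 -0.15 -0 -0.01 0 0.02; 0 -0.15 -0 -0.01 0 0.01; 0 -0.05 -0 -0 0 0.01; 0 -0 -0 -0 0 0
0 -0 -0 -0 0 0; -0.05 -0 -0 -0 0.01 0; -0.1 -0 -0 -0 0 0; -0.1 -0 -0.05 -0 0.01 0; -0.15 -0 0 -0 0.01 0
-0.15 -0 -0 -0 0.01 0; -0.2 -0 -0.05 -0 0.01 0; -0.2 -0 -0 -0 0.01 0; -0.25 -0 -0 -0 0.01 0; -0.2 -0 -0.05 -0 0.02 0
-0.25 -0 -0 -0 0.01 0; -0.2 -0 -0.05 -0 0.01 0; -0.2 -0 -0 -0 0.02 0; -0.2 -0 -0.05 -0 0.01 0; -0.15 -0 0 -0 0.01 0
-0.15 -0 -0 -0 0 0; -0.15 -0 -0 -0 0.01 0; -0.05 -0 -0.05 -0 0.01 0; -0.1 -0 0 -0 -0 0; 0 -0 0 -0 0 0
```

Call:
{"fn": "step_arm", "kwargs": {
  "increments": "0.05 0 0 0 0 0; 0.05 0 0 0 -0.01 0; 0.15 0 0.05 0 0 0; 0.2 0 0 0 -0.02 0; 0.2 0 0 0 -0.01 0"
}}

```text
time: 29.8
tool_pos: [0.5507, -0.0068, 0.1453]
ee_rot: [3.14, -0.649, 0.383]
wrist_force: [-8.8, -4.5, 0.2]
width: 0.047
```

Call:
{"fn": "step_arm", "kwargs": {
  "increments": "0.25 0 0.05 0 -0.01 0; 0.3 0 0.05 0 -0.02 0; 0.25 0 0 0 -0.02 0; 0.3 0 0.05 0 -0.01 0; 0.25 0 0 0 -0.02 0"
}}

```text
time: 30.3
tool_pos: [0.5615, -0.0024, 0.1518]
ee_rot: [3.141, -0.569, 0.382]
wrist_force: [-6.7, -3.9, 0.3]
width: 0.047
```

Call:
{"fn": "step_arm", "kwargs": {
  "increments": "0.2 0 0.05 0 -0.01 0; 0.2 0 0 0 -0.01 0; 0.15 0 0.05 0 -0.01 0; 0.1 0 0 0 0 0; 0 0 0 0 0 0"
}}

```text
time: 30.8
tool_pos: [0.5674, 0.0001, 0.1548]
ee_rot: [3.141, -0.54, 0.383]
wrist_force: [-6.9, -4.6, 1.1]
width: 0.047
```

Call:
{"fn": "step_arm", "kwargs": {
  "increments": "0 0 0 0 -0.01 0; 0 -0.1 0 -0.01 0 0.01; 0 -0.1 0 0 0 0.01; 0 -0.15 0 -0.01 0 0.02; 0 -0.2 0 -0.02 0 0.02"
}}

```text
time: 31.3
tool_pos: [0.5655, 0.0044, 0.1548]
ee_rot: [3.135, -0.53, 0.312]
wrist_force: [-6.6, -4.6, 0.5]
width: 0.0472
```

Call:
{"fn": "step_arm", "kwargs": {
  "increments": "0 -0.2 0 -0.01 0 0.03; 0 -0.25 0 -0.02 0 0.03; 0.05 -0.3 0 -0.02 0 0.03; 0 -0.3 0 -0.02 0 0.04; 0 -0.35 0 -0.03 0 0.04"
}}

```text
time: 31.8
tool_pos: [0.5623, 0.0185, 0.155]
ee_rot: [3.135, -0.53, 0.113]
wrist_force: [-7.0, -3.5, 0.5]
width: 0.0467
```

Call:
{"fn": "step_arm", "kwargs": {
  "increments": "0 -0.35 0 -0.02 0 0.04; 0 -0.35 0 -0.02 0 0.04; 0 -0.35 0 -0.03 0 0.04; 0.05 -0.35 0.05 -0.02 0 0.04; 0 -0.35 0 -0.03 0 0.04"
}}

```text
time: 32.3
tool_pos: [0.5625, 0.0364, 0.1553]
ee_rot: [3.133, -0.531, -0.119]
wrist_force: [-8.7, -1.8, 2.1]
width: 0.047
```

```bash
python3 -c "
from h import *
st()"
```

```text
t 32.3 p [0.5625 0.0364 0.1553] rpy [ 3.133 -0.531 -0.119] F [-8.7 -1.8  2.1] j [ 0.01 -0.24  1.87 -0.09  0.98  1.73]
```

Call:
{"fn": "step_arm", "kwargs": {
  "increments": "0 -0.3 0 -0.02 0 0.04; 0 -0.3 0 -0.02 0 0.04; 0 -0.3 0 -0.02 0 0.03; 0 -0.25 0 -0.02 0 0.03; 0 -0.25 0 -0.02 0 0.03"
}}

```text
time: 32.8
tool_pos: [0.5651, 0.0506, 0.1553]
ee_rot: [3.134, -0.531, -0.317]
wrist_force: [-9.6, -0.7, 3.2]
width: 0.0473
```

Call:
{"fn": "step_arm", "kwargs": {
  "increments": "0 -0.15 0 -0.01 0 0.02; 0 -0.15 0 -0.01 0 0.02; 0 -0.15 0 -0.01 0 0.01; 0 -0.05 0 0 0 0.01; 0 0 0 0 0 0"
}}

```text
time: 33.3
tool_pos: [0.5668, 0.0555, 0.1553]
ee_rot: [3.14, -0.531, -0.385]
wrist_force: [-9.4, -1.0, 3.0]
width: 0.0473
```

Call:
{"fn": "step_arm", "kwargs": {
  "increments": "0 0 0 0 0 0; -0.05 0 0 0 0.01 0; -0.1 0 0 0 0 0; -0.1 0 -0.05 0 0.01 0; -0.15 0 0 0 0.01 0"
}}

```text
time: 33.8
tool_pos: [0.5633, 0.0566, 0.1534]
ee_rot: [3.14, -0.561, -0.385]
wrist_force: [-10.2, -0.7, 3.8]
width: 0.0469
```

Call:
{"fn": "step_arm", "kwargs": {
  "increments": "-0.15 0 0 0 0.01 0; -0.2 0 -0.05 0 0.01 0; -0.2 0 0 0 0.01 0; -0.25 0 0 0 0.01 0; -0.2 0 -0.05 0 0.02 0"
}}

```text
time: 34.3
tool_pos: [0.5553, 0.0593, 0.1491]
ee_rot: [3.139, -0.623, -0.386]
wrist_force: [-10.6, -2.1, 3.5]
width: 0.0474
```

Call:
{"fn": "step_arm", "kwargs": {
  "increments": "-0.25 0 0 0 0.01 0; -0.2 0 -0.05 0 0.01 0; -0.2 0 0 0 0.02 0; -0.2 0 -0.05 0 0.01 0; -0.15 0 0 0 0.01 0"
}}

```text
time: 34.8
tool_pos: [0.5467, 0.0606, 0.1432]
ee_rot: [3.134, -0.682, -0.385]
wrist_force: [-8.1, -6.5, 2.3]
width: 0.047
```

Call:
{"fn": "step_arm", "kwargs": {
  "increments": "-0.15 0 0 0 0 0; -0.15 0 0 0 0.01 0; -0.05 0 -0.05 0 0.01 0; -0.1 0 0 0 0 0; 0 0 0 0 0 0"
}}

```text
time: 35.3
tool_pos: [0.5436, 0.0635, 0.14]
ee_rot: [3.138, -0.701, -0.386]
wrist_force: [-6.1, -3.1, -0.4]
width: 0.0472
```

Call:
{"fn": "step_arm", "kwargs": {
  "increments": "-0.4 0 -0.3 0 0 0; -0.8 0 -0.6 0 0 0; -0.8 0 -0.6 0 0 0; -0.8 0 -0.6 0 0 0; 0 0 0 0 0 0"
}}

```text
time: 35.8
tool_pos: [0.5126, 0.0787, 0.1402]
ee_rot: [-3.14, -0.707, -0.384]
wrist_force: [-0.0, 0.3, 0.4]
width: 0.0469
```

```bash
cat >> h.py <<'E'
def seg(f,uv,lo):
    H=cv2.cvtColor(cv2.imread(f),cv2.COLOR_BGR2HSV)
    m=cv2.morphologyEx(((H[:,:,1]<45)&(H[:,:,2]>lo)).astype(np.uint8),cv2.MORPH_OPEN,np.ones((3,3)))
    n,l,s,c=cv2.connectedComponentsWithStats(m);i=l[int(uv[1]),int(uv[0])];return s[i],c[i].round(1)
E
python3 - <<'E'
from h import *
st();p=now();np.savez("w7.npz",p=p[0],r=p[1])
cv2.imwrite("pics/w7.png",snapshot("wrist")[:,:,::-1]);cv2.imwrite("pics/s7.png",snapshot("scene")[:,:,::-1])
uv=proj("scene",[.592,.04,.19])
for lo in (170,200,220): s,c=seg("pics/s7.png",uv,lo);print(uv,s,c)
print(onz("scene",c,.19)+[-.0028,-.0008,0])
E
```

```text
t 35.8 p [0.5126 0.0787 0.1402] rpy [-3.14  -0.707 -0.384] F [-0.   0.3  0.4] j [ 0.33 -0.32  2.04 -0.56  0.93  2.51]
[252.16450963 189.47923206] [ 233  168   42   40 1266] [253.2 187.8]
[252.16450963 189.47923206] [ 233  169   41   38 1134] [252.3 188.4]
[252.16450963 189.47923206] [ 233  172   41   35 1080] [252.3 188.7]
[0.58736617 0.03882864 0.19      ]
```

View pics/w7.png

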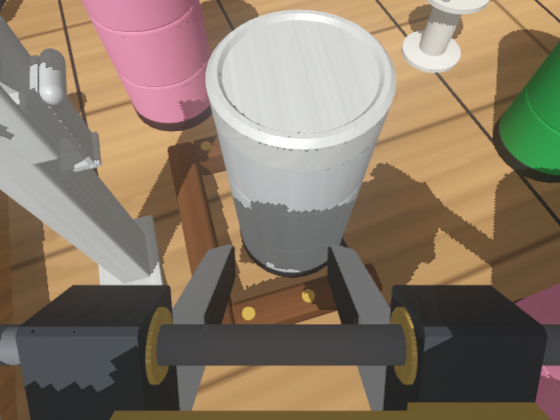

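The last view shows the keg upright in the bay. The scene fix puts it near (0.588, 0.039), i.e. chock x about −9 mm, y about 0. Now the hold-down.

```bash
cat >> h.py <<'E'
ORG2=np.array([.5965,.038,0])
def TP(q,off=.008,up=0):
    return ORG2+YH*(.136-.12*np.cos(q)+.007*np.sin(q)+off)+Zh*(.207+.12*np.sin(q)+.007*np.cos(q)+up)
E
python3 - <<'E'
from h import *
s=now();W=[]
for P,a,t,n in(([.43,.10,.28],0,.6,5),([.48,.16,.43],.7,.2,7),([.6104,.20,.43],1.478,0,8),([.6104,.19,.326],1.478,0,5)):
    w=line(np.array(P),tool(a,t),n,s);s=w[-1];W+=w
print(rows(W)[0],TP(1.45),TP(1.3))
E
```

```text
0.5 0.2 -3.2 0.05 -0.02 -0.06; 0.4 0.1 -3.3 0.04 -0.02 -0.06; 0.4 -0 -3.2 0.05 -0.02 -0.06; 0.3 -0.2 -3.3 0.05 -0.03 -0.06; 0.3 -0.3 -3.3 0.04 -0.02 -0.06
1.7 -0.8 -1.3 0.04 -0.05 -0.1; 1.9 -0.8 -1.5 0.04 -0.06 -0.09; 1.7 -0.6 -1.5 0.04 -0.05 -0.09; 1.8 -0.6 -1.5 0.04 -0.06 -0.1; 1.7 -0.4 -1.7 0.04 -0.05 -0.09
1.6 -0.3 -1.7 0.04 -0.06 -0.09; 1.6 -0.3 -1.8 0.04 -0.05 -0.09; 1.5 0.6 0.3 0.01 -0.03 -0.1; 1.5 0.9 0.2 0 -0.02 -0.1; 1.4 0.9 0.3 0.01 -0.02 -0.09
1.3 1.1 0.1 0.01 -0.03 -0.1; 1.2 1.2 0.2 0.01 -0.02 -0.1; 1.1 1.3 0.1 0.01 -0.02 -0.1; 0.9 1.5 0.1 0.01 -0.03 -0.09; 0.8 1.5 0 0.01 -0.02 -0.1
-0.2 -0 2.1 0 0 0; -0.2 -0 2.1 0 0 0; -0.2 0 2 0 0 0; -0.2 0 2.1 0 0 0; -0.2 0 2.1 0 0 0
[0.61004896 0.18990476 0.32602912] [0.60913885 0.17390176 0.32696908] [0.60748653 0.15613487 0.32449947]
```

Call:
{"fn": "step_arm", "kwargs": {
  "increments": "0.5 0.2 -3.2 0.05 -0.02 -0.06; 0.4 0.1 -3.3 0.04 -0.02 -0.06; 0.4 0 -3.2 0.05 -0.02 -0.06; 0.3 -0.2 -3.3 0.05 -0.03 -0.06; 0.3 -0.3 -3.3 0.04 -0.02 -0.06"
}}

```text
time: 36.4
tool_pos: [0.4297, 0.0997, 0.2821]
ee_rot: [-3.141, -0.597, -0.004]
wrist_force: [-0.6, -0.8, 0.3]
width: 0.0471
```

Call:
{"fn": "step_arm", "kwargs": {
  "increments": "1.7 -0.8 -1.3 0.04 -0.05 -0.1; 1.9 -0.8 -1.5 0.04 -0.06 -0.09; 1.7 -0.6 -1.5 0.04 -0.05 -0.09; 1.8 -0.6 -1.5 0.04 -0.06 -0.1; 1.7 -0.4 -1.7 0.04 -0.05 -0.09",
  "claw": 1
}}

```text
time: 36.9
tool_pos: [0.467, 0.1424, 0.3881]
ee_rot: [3.113, -0.311, 0.514]
wrist_force: [1.5, -0.7, -0.1]
width: 0.0104
```

Call:
{"fn": "step_arm", "kwargs": {
  "increments": "1.6 -0.3 -1.7 0.04 -0.06 -0.09; 1.6 -0.3 -1.8 0.04 -0.05 -0.09; 1.5 0.6 0.3 0.01 -0.03 -0.1; 1.5 0.9 0.2 0 -0.02 -0.1; 1.4 0.9 0.3 0.01 -0.02 -0.09"
}}

```text
time: 37.4
tool_pos: [0.5306, 0.1747, 0.4294]
ee_rot: [3.118, -0.127, 0.991]
wrist_force: [0.1, -0.0, 0.9]
width: 0.0004
```

Call:
{"fn": "step_arm", "kwargs": {
  "increments": "1.3 1.1 0.1 0.01 -0.03 -0.1; 1.2 1.2 0.2 0.01 -0.02 -0.1; 1.1 1.3 0.1 0.01 -0.02 -0.1; 0.9 1.5 0.1 0.01 -0.03 -0.09; 0.8 1.5 0 0.01 -0.02 -0.1"
}}

```text
time: 37.9
tool_pos: [0.6125, 0.1994, 0.429]
ee_rot: [3.14, 0.002, 1.48]
wrist_force: [-0.3, -0.2, 0.4]
width: 0.0005
```

Run:
```python
from h import *
st();p=now();np.savez("w8.npz",p=p[0],r=p[1])
cv2.imwrite("pics/w8.png",snapshot("wrist")[:,:,::-1])
a=cv2.imread("pics/s7.png");s8=snapshot("scene")[:,:,::-1];cv2.imwrite("pics/s8.png",s8)
s,c=seg("pics/s8.png",proj("scene",[.588,.039,.19]),200);print(s,c,proj("scene",[.6088,.16,.34]))
d=np.load("w7.npz");print(lidfit((d["p"],d["r"]),np.array([206,395,12,157.])))if 0 else None
rows(line(np.array([.6104,.19,.326]),tool(1.478,0),5,p),p)
```

```text
t 37.9 p [0.6125 0.1994 0.429 ] rpy [3.14e+00 2.00e-03 1.48e+00] F [-0.3 -0.2  0.4] j [ 0.23  0.41  0.52 -0.    2.21  0.32]
[ 233  168   42   40 1282] [253.4 187.6] [306.48961871 189.22377203]
-0.2 -0 2.1 0 0 0; -0.2 -0.1 2 0 0 0; -0.2 0 2.1 0 0 0; -0.1 -0 2 0 0 0; -0.2 -0 2.1 0 0 0
```

Call:
{"fn": "step_arm", "kwargs": {
  "increments": "-0.2 0 2.1 0 0 0; -0.2 -0.1 2 0 0 0; -0.2 0 2.1 0 0 0; -0.1 0 2 0 0 0; -0.2 0 2.1 0 0 0"
}}

```text
time: 38.5
tool_pos: [0.609, 0.1898, 0.3266]
ee_rot: [3.138, 0.0, 1.474]
wrist_force: [-0.1, 0.1, 0.7]
width: 0.0007
```

Run:
```python
from h import *
st();Q=tool(1.478,0)
rows([(TP(q),Q) for q in np.linspace(1.45,.45,20)])
```

```text
t 38.5 p [0.609  0.1898 0.3266] rpy [3.138 0.    1.474] F [-0.1  0.1  0.7] j [ 0.21  0.3   0.88 -0.    1.96  0.31]
-1.6 0.2 -0 0 0 -0; -0.6 -0 0 0 0 -0; -0.6 -0 0.1 0 0 -0; -0.7 -0 0.1 0 0 -0; -0.6 -0 0.2 0 0 -0
-0.6 -0 0.2 0 0 -0; -0.6 -0 0.2 0 0 -0; -0.6 -0 0.2 0 0 -0; -0.5 -0 0.3 0 0 -0; -0.6 -0 0.3 0 0 -0
-0.5 -0 0.4 0 0 -0; -0.5 -0 0.3 0 0 -0; -0.5 -0 0.4 0 0 -0; -0.5 -0 0.4 0 0 -0; -0.4 -0 0.5 0 0 -0
-0.5 -0 0.4 0 0 -0; -0.4 -0 0.5 0 0 -0; -0.4 -0 0.5 0 0 -0; -0.3 -0 0.6 0 0 -0; -0.3 -0 0.5 0 0 -0
```

Call:
{"fn": "step_arm", "kwargs": {
  "increments": "-0.8 0.1 0 0 0 0; -0.8 0.1 0 0 0 0; -0.6 0 0 0 0 0; -0.6 0 0.1 0 0 0; -0.7 0 0.1 0 0 0"
}}

```text
time: 39.0
tool_pos: [0.6086, 0.1548, 0.3259]
ee_rot: [3.138, 0.0, 1.477]
wrist_force: [0.7, 0.7, 0.7]
width: 0.0008
```

Call:
{"fn": "step_arm", "kwargs": {
  "increments": "-0.6 0 0.2 0 0 0; -0.6 0 0.2 0 0 0; -0.6 0 0.2 0 0 0; -0.6 0 0.2 0 0 0; -0.5 0 0.3 0 0 0"
}}

```text
time: 39.5
tool_pos: [0.6055, 0.126, 0.3133]
ee_rot: [3.14, 0.001, 1.477]
wrist_force: [0.5, 0.3, 0.4]
width: 0.0003
```

Call:
{"fn": "step_arm", "kwargs": {
  "increments": "-0.6 0 0.3 0 0 0; -0.5 0 0.4 0 0 0; -0.5 0 0.3 0 0 0; -0.5 0 0.4 0 0 0; -0.5 0 0.4 0 0 0"
}}

```text
time: 40.0
tool_pos: [0.6031, 0.1003, 0.2952]
ee_rot: [3.14, 0.001, 1.477]
wrist_force: [-0.4, 0.2, 0.2]
width: 0.0004
```

Call:
{"fn": "step_arm", "kwargs": {
  "increments": "-0.4 0 0.5 0 0 0; -0.5 0 0.4 0 0 0; -0.4 0 0.5 0 0 0; -0.4 0 0.5 0 0 0; -0.3 0 0.6 0 0 0"
}}

```text
time: 40.5
tool_pos: [0.6013, 0.0801, 0.2704]
ee_rot: [3.14, 0.001, 1.477]
wrist_force: [-0.8, -0.4, 1.2]
width: 0.0004
```

Run:
```python
from h import *
st();Q=tool(1.478,0);cv2.imwrite("pics/s9.png",snapshot("scene")[:,:,::-1])
print(TP(.5))
rows([(TP(q),Q) for q in np.linspace(.45,-.04,15)])
```

```text
t 40.5 p [0.6013 0.0801 0.2704] rpy [3.140e+00 1.000e-03 1.477e+00] F [-0.8 -0.4  1.2] j [ 0.04  0.21  1.1  -0.    1.83  0.13]
[0.60039347 0.07986527 0.27067414]
-0.3 -0.1 0.4 -0 0 -0; -0.2 0 0.3 -0 0 -0; -0.2 0 0.4 -0 0 -0; -0.1 0 0.4 -0 0 -0; -0.2 0 0.4 -0 0 -0
-0.1 0 0.4 -0 0 -0; -0.2 0 0.4 -0 0 -0; -0.1 0 0.4 -0 0 -0; -0.1 0 0.4 -0 0 -0; -0.1 0 0.4 -0 0 -0
-0 0 0.4 -0 0 -0; -0.1 0 0.4 -0 0 -0; -0 0 0.5 -0 0 -0; -0.1 0 0.4 -0 0 -0; 0 0 0.4 -0 0 -0
```

Call:
{"fn": "step_arm", "kwargs": {
  "increments": "-0.3 -0.1 0.4 0 0 0; -0.2 0 0.3 0 0 0; -0.2 0 0.4 0 0 0; -0.1 0 0.4 0 0 0; -0.2 0 0.4 0 0 0"
}}

```text
time: 41.05
tool_pos: [0.5996, 0.0706, 0.2523]
ee_rot: [3.139, 0.001, 1.477]
wrist_force: [-1.2, 0.9, 5.2]
width: 0.0001
```

Call:
{"fn": "step_arm", "kwargs": {
  "increments": "-0.1 0 0.4 0 0 0; -0.2 0 0.4 0 0 0"
}}

```text
time: 41.25
tool_pos: [0.5993, 0.0677, 0.2445]
ee_rot: [3.138, 0.001, 1.477]
wrist_force: [0.1, 1.4, 3.5]
width: 0.0006
```

```bash
python3 -c "
from h import *
st();print(TP(.3),TP(.2),TP(0))"
```

```text
t 41.25 p [0.5993 0.0677 0.2445] rpy [3.138e+00 1.000e-03 1.477e+00] F [0.1 1.4 3.5] j [ 0.02  0.2   1.17 -0.    1.77  0.11]
[0.59941026 0.06929312 0.24914978] [0.59907268 0.06566323 0.23770079] [0.5987224 0.0618968 0.214    ]
```

The arm is in hand: the catch began to resist at about q≈0.33. I'll press on.

Call:
{"fn": "step_arm", "kwargs": {
  "increments": "-0.1 0 0.4 0 0 0; -0.1 0 0.4 0 0 0; -0.1 0 0.4 0 0 0; 0 0 0.4 0 0 0; -0.1 0 0.4 0 0 0"
}}

```text
time: 41.75
tool_pos: [0.5987, 0.0636, 0.2228]
ee_rot: [3.141, 0.001, 1.477]
wrist_force: [-0.6, -0.1, 2.4]
width: 0.0004
```

Call:
{"fn": "step_arm", "kwargs": {
  "increments": "0 0 0.4 0 0 0; 0 0 0.4 0 0 0; 0 0 0.3 0 0 0; 0 0 0.2 0 0 0"
}}

```text
time: 42.15
tool_pos: [0.5988, 0.0636, 0.214]
ee_rot: [3.137, 0.001, 1.477]
wrist_force: [-3.9, -1.1, 16.1]
width: 0.0004
```

```bash
python3 -c "
from h import *
st()"
```

```text
t 42.15 p [0.5988 0.0636 0.214 ] rpy [3.137e+00 1.000e-03 1.477e+00] F [-3.9 -1.1 16.1] j [ 0.01  0.2   1.23 -0.    1.71  0.11]
```

The arm is on its stop (TCP z = 0.214, 16 N). I'll lift off and check that the latch holds.

Call:
{"fn": "step_arm", "kwargs": {
  "increments": "0 0 -0.5 0 0 0; 0 0 -1 0 0 0; 0 0 -3 0 0 0; 0 0 -4 0 0 0; 0 0 -4 0 0 0"
}}

```text
time: 42.65
tool_pos: [0.5981, 0.0642, 0.3359]
ee_rot: [-3.14, 0.001, 1.477]
wrist_force: [1.4, 0.3, 0.2]
width: 0.0002
```

Call:
{"fn": "step_arm", "kwargs": {
  "increments": "0 -4 -2 0 0 0; 0 -4 0 0 0 0; 0 -4 0 0 0 0; 0 -4 0 0 0 0; 0 -4 0 0 0 0"
}}

```text
time: 43.15
tool_pos: [0.3978, 0.0829, 0.355]
ee_rot: [3.141, 0.001, 1.477]
wrist_force: [0.6, 0.3, 0.6]
width: 0.0007
```

Call:
{"fn": "step_arm", "kwargs": {
  "increments": "0 0 0 0 0 0; 0 0 0 0 0 0; 0 0 0 0 0 0; 0 0 0 0 0 0; 0 0 0 0 0 0"
}}

```text
time: 43.65
tool_pos: [0.4004, 0.0825, 0.3546]
ee_rot: [-3.141, 0.001, 1.477]
wrist_force: [-0.0, -0.4, 0.6]
width: 0.0003
```

Run:
```python
from h import *
st();a=snapshot("top")[:,:,::-1];b=snapshot("scene")[:,:,::-1];cv2.imwrite("pics/top10.png",a);cv2.imwrite("pics/sc10.png",b)
f=lambda i,x,y,w,h:cv2.resize(i[y:y+h,x:x+w],(400,400),interpolation=cv2.INTER_CUBIC)
cv2.imwrite("pics/fin.png",np.hstack([f(a,220,130,190,190),f(b,120,110,220,220)]))
```

```text
t 43.65 p [0.4004 0.0825 0.3546] rpy [-3.141e+00  1.000e-03  1.477e+00] F [-0.  -0.4  0.6] j [ 0.07 -0.21  1.35 -0.    1.99  0.16]
```

View pics/fin.png

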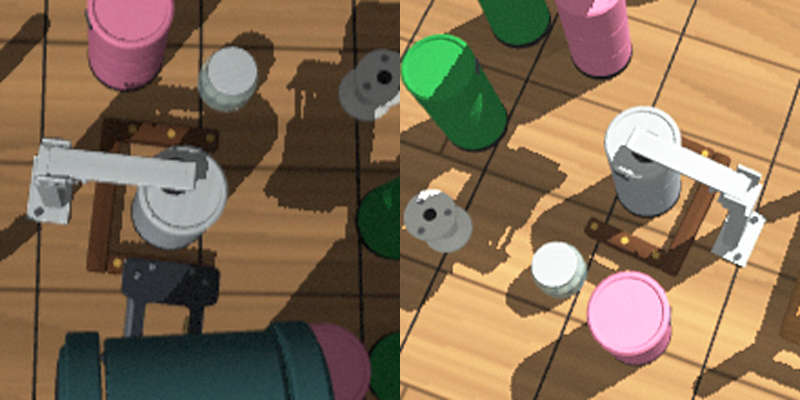

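The final picture shows the arm level over the lid and latched, and the keg in the bay with the bystanders standing. Lid centres are about (184,193) in the left crop and (644,146) in the right. One last position check before handing in.

Run:
```python
from h import *
t=(184*.475+220,193*.475+130);s=(244*.55+120,146*.55+110)
T,S=onz("top",t,.19),onz("scene",s,.19);M,e=tri(s,t)
for n,q in(("top",T),("scene",S),("tri",M),("lidseg",onz("scene",(252.3,188.6),.19))):
    r=q-ORG2;print(n,q.round(4),"chock x,y",(r@XH).round(4),(r@YH).round(4))
def d(a,b,x,y,w,h): return np.abs(cv2.imread(a)[y:y+h,x:x+w].astype(int)-cv2.imread(b)[y:y+h,x:x+w]).mean().round(2)
print("diffs jar,spool_b,spool_a,lantern (top)",d("pics/top0.png","pics/top10.png",316,152,28,28),d("pics/top0.png","pics/top10.png",388,155,28,26),d("pics/top0.png","pics/top10.png",140,238,40,32),d("pics/top0.png","pics/top10.png",95,195,55,50))
```

```text
top [0.5823 0.037  0.19  ] chock x,y -0.0141 -0.0023
scene [0.5923 0.0449 0.19  ] chock x,y -0.0048 0.0065
tri [0.5851 0.0379 0.1674] chock x,y -0.0114 -0.0012
lidseg [0.5899 0.0395 0.19  ] chock x,y -0.0067 0.0009
diffs jar,spool_b,spool_a,lantern (top) 14.99 65.47 10.0 7.69
```

```bash
python3 -c "
from h import *
print(close_job());st()"
```

```text
the job is handed in; nothing more can be done
None
the job is handed in; nothing more can be done
```

I tipped the keg onto its rim with a half-open finger fork and walked it into the chock in four swings, then pressed the hold-down shut. I handed the job in at about 44 s, but no verdict is reported, so success is not confirmed.

**Forces:** the push on the keg stayed at about 14 N or less in the readings taken after each short move. Pressing the hold-down met about 5 N as the catch began to resist and 16 N on the stop. Afterwards it stayed level with the robot clear.

**Keg position:** it stood upright in the bay, well within tolerance. The estimates of where it stood disagreed by about 1 cm:

| Estimate | Across the bay (mm) | Along the bay (mm) |
|---|---|---|
| Scene-camera lid mask | −7 | +1 |
| Two-view fix from the final picture | −11 | −1 |
| Top view alone (final picture) | −14 | −2 |
| Scene view alone (final picture) | −5 | +7 |

The two-view fix also put the lid at 167 mm instead of 190 mm, so hand-read pixels are the likely cause. I judged the keg upright from the pictures and did not measure its angle.

**Bystanders:** the jar and the deck spool were within about 2 pixels (roughly 5 mm) of their starting places. The picture-difference check failed for the deck spool (65), most likely because the robot's shadow now falls on it. I checked the lantern and the stool spool only by that difference, which was low (8 and 10).

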